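# Make up two sampling kits at the lab wash-up bench

### The job

Make up two sampling kits, everything upright in the middle of its mark: on the blue tray the white cup on the circle and the brown bottle in the square; on the yellow tray the green cup, left open, on the circle and the small white jar with the black cap in the square. The white cup is nested in the green one, so pull it out first; once it stands on its circle, close it with the red lid. Leave the blue lid and the two upturned frosted cups where they are.

Things in the scene. Friction and masses are not known exactly. Their poses are not given: they have to be found in the camera images.
- blue_tray: Blue kit tray, a flat plate 120 mm (x) by 240 mm (y), 6 mm thick, with an edge lip 10 mm high; fixed to the worktop. Black outlines are painted on it: a circle 72 mm across centred at y = +55 mm and a square of side 68 mm centred at y = -55 mm (both x = 0). Origin: centre of its underside; the plate's top is at z = +6 mm; x across, y along its length towards the circle
- yellow_tray: Yellow kit tray, a flat plate 120 mm (x) by 240 mm (y), 6 mm thick, with an edge lip 10 mm high; fixed to the worktop. Black outlines are painted on it: a circle 72 mm across centred at y = +55 mm and a square of side 68 mm centred at y = -55 mm (both x = 0). Origin: centre of its underside; the plate's top is at z = +6 mm; x across, y along its length towards the circle
- white_cup: White round plastic sample cup, mouth up, 100 mm high, outside diameter 40 mm at the foot and 51 mm at the rim, wall 2.5 mm (mouth 46 mm wide). At the start it stands loosely inside the green cup, its top 40 mm proud of the green rim. Origin: centre of its underside, z up. With the lid closed, the lid's disc lies on the rim and its plug hangs in the mouth, the lid's origin 94 mm above the cup's; about 50 g
- green_cup: Green round plastic cup, mouth up, 65 mm high, outside diameter 52 mm at the foot and 60 mm at the rim, wall 3 mm, floor 5 mm thick. Origin: centre of its underside, z up; about 70 g
- red_lid: Red lid, standing upright, 37 mm high: a plug below (32 mm across, 6 mm high, on which it stands), a disc above it (56 mm across, z = 6 to 11 mm) and a round upright grip knob on top (20 mm across, z = 11 to 37 mm). Origin: centre of the plug's underside, z up; about 35 g
- blue_lid: Blue lid, standing upright, 37 mm high: a plug below (32 mm across, 6 mm high, on which it stands), a disc above it (56 mm across, z = 6 to 11 mm) and a round upright grip knob on top (20 mm across, z = 11 to 37 mm). Origin: centre of the plug's underside, z up. Not needed: a bystander that stays where it is
- brown_bottle: Brown glass bottle with a white cap, round, 40 mm across, 85 mm high, straight-sided up to z = 53 mm, then narrowing to a cap 20 mm across. Origin: centre of its underside, z up; about 110 g
- jar: White round jar with a black cap, 48 mm across up to z = 30 mm, then narrowing slightly to a 43 mm cap, 60 mm high in all. Origin: centre of its underside, z up; about 120 g
- upturned_cup_a: Frosted whitish plastic cup standing upside down, 60 mm across at the foot, 48 mm at the top, 65 mm high; a bystander, beyond the stock on the robot's left (+y). Origin: centre of its underside
- upturned_cup_b: Frosted whitish plastic cup standing upside down, 60 mm across at the foot, 48 mm at the top, 65 mm high; a bystander, beyond the stock on the robot's right (-y). Origin: centre of its underside
Things that resemble listed ones, but are neither listed nor needed, are in the scene too. What is shaped like the green_cup but pink or purple is not meant.

How it is judged:
By the outcome, as a careful person would: the job done as asked, in the order asked, and still so for the second after the job is handed in, with the robot touching nothing.
It also fails if it takes over 147 s, if anything falls off the work surface, if the arm or the gripper's body presses on something with over 40 N, if the wrist force passes 120 N, or if a joint passes its speed limit or range.

### The arm

A 6-joint arm with a two-finger parallel gripper is mounted at the origin on the work surface. World frame = base frame: x ahead of the robot, y to its left, z up, the work surface at z = 0. Lengths are in m, angles in rad, forces in N, time in s.
With the tool pointing down it reaches from about 0.35 to 0.775 m from the base axis. Payload 5.5 kg.
Tool frame: the origin (TCP) lies on the mounting face of the last link; the fingertips stand 173 mm ahead of it and the grasp point (between the pads) lies 155 mm ahead of it; z points along the fingers, y is the direction in which the jaws open and shut (so a half turn about z gives the same grasp; the last joint's range is limited). The gripper opens to 85 mm and grips with 20 to 120 N. Pads are 22 mm wide; open, the fingers measure 114 mm over their backs; the gripper's body (76 mm by 85 mm) begins 54 mm behind the grasp point. The pads swing forward as they close: fully open they stand 13 mm farther back than shut.
Start: joints at [-1.405, 0.313, 0.046, 1.304, 0, 1.431], TCP at [0.173, -0.548, 0.405] pointing down, gripper open.
Joint ranges: [-2.76, 2.76], [-0.86, 1.69], [-1.03, 1.26], [-2.2, 2.34], [-1.47, 1.5], [-3.14, 3.14]. Speed limits (rad/s): [2.57, 2.57, 3.14, 3.14, 3.14, 3.14].

### API

Orientations are given as a unit quaternion [w, x, y, z].
In Python, from workcell import * gives the robot as it stands. The module is installed in compiled form; this text tells all that it offers.
- The arm moves only by the shell command python3 -m crank 'ROWS' [FORCE]. ROWS is JSON, a list of rows, each a list of 7 numbers: the shift along the tool's x, y, z in mm, then the turn, a rotation vector about the tool's x, y, z in degrees, then the opening, from 0 (shut) to 1 (fully open). A call has exactly 8 rows; each row shifts and turns the commanded pose from where the row before left it, along the tool's axes as they then stand; what a row does not reach is not made up. A row lasts 1/8 s, in which the tool goes at most 62.5 mm and 10.7 degrees, less where a joint would pass 70% of its speed; a pose out of reach is approached as far as the arm can. A call with a gripper value outside its range is refused whole. The fingers move at their own pace and stop on an object; FORCE is the grip in N (left out, the last holds). Time passes only in rows, so rows that do not move let the fingers close, or fill a call up. It gives the time, the measured TCP pose, the force and the opening at its end, in the units of the state.
- get_state(): the state, without advancing time (a new reading comes with each control period).
- read_camera(name): name is "side" or "top" or "wrist"; returns the picture (384x512x3 uint8, blue, green, red); there is no depth.
- calibration(name): a dict with "fx", "fy", "cx", "cy" (pixels), "extrinsics" (4x4, takes a point from world to camera coordinates). Camera axes: x right, y down, z forward; pixel columns grow to the right and rows downward; lengths in m; the calibration is good to about 2 mm. A picture is of the moment at which its call begins: read the wrist's pose just before it. calibration takes no time and is no camera call; for the wrist camera it gives the pose at the moment of the call.
- hand_in(): hands the job in, once; it reports no verdict.
The state is a dict: "clock": time; "joint_pos": joint angles; "qvel": joint speeds; "tau": joint torques, N m; "tcp_pos": TCP position; "orientation": TCP orientation; "wrist_force": force on the tool from outside, world axes, zero at the start; "ft_torque": the same for the moment, N m; "finger_gap": finger opening in m.
Only numpy, scipy, OpenCV 4.12 (cv2) and the standard library are available. Lean on these libraries where they do the work, as an engineer would, in place of code of your own. Each camera call takes 0.05 s, during which the arm holds its last target.

## Working session

There is one attempt and no reset: what is moved stays moved. The work goes in short steps, Python scripts to look and compute and a shell command to move; the robot and the scene stay as the last step left them, time stands still between calls to the robot, and variables do not carry over. Pictures are saved under pics/ and viewed, and the job is handed in when it is done.

```bash
mkdir -p pics; cat > h.py <<'E'
from workcell import *
import numpy as np, cv2
def snap(n,f):
    im=read_camera(n); cv2.imwrite('pics/'+f+'_raw.png',im); cv2.imwrite('pics/'+f+'.png',cv2.resize(im,(800,600),interpolation=cv2.INTER_CUBIC)); return im
def ray(c,u,v,z):
    T=np.array(c['extrinsics']);R=T[:3,:3];t=T[:3,3];o=-R.T@t
    d=R.T@np.array([(u-c['cx'])/c['fx'],(v-c['cy'])/c['fy'],1]); s=(z-o[2])/d[2]; return o+s*d
def proj(c,p):
    T=np.array(c['extrinsics']);q=T[:3,:3]@np.array(p)+T[:3,3]
    return np.array([c['fx']*q[0]/q[2]+c['cx'],c['fy']*q[1]/q[2]+c['cy']])
E
python3 - <<'E'
from h import *
s=get_state();print(s)
for n in ['top','side','wrist']:
    c=calibration(n);print(n,{k:np.round(v,3).tolist() for k,v in c.items()});snap(n,n+'0')
E
```

```text
{'clock': 0.0, 'joint_pos': array([-1.40459353e+00,  3.14002102e-01,  4.50169338e-02,  1.30357669e+00,
        5.04019332e-06,  1.43119837e+00]), 'qvel': array([-1.26133185e-03, -7.43083971e-04, -6.45820549e-04,  9.02173590e-05,
        1.91097310e-03, -9.12311765e-04]), 'tau': array([-1.59037827e-04, -4.80627859e+01,  2.98532957e+01,  1.91324466e-02,
       -1.94655895e-04,  1.96380171e-06]), 'tcp_pos': array([ 0.17307036, -0.54814766,  0.40382313]), 'orientation': array([-8.82722921e-04,  9.88333108e-01,  1.52305247e-01, -9.22272652e-06]), 'wrist_force': array([-0.44697202, -0.18203035, -0.78480815]), 'ft_torque': array([-0.01593543,  0.06865442,  0.01074077]), 'finger_gap': 0.08565392703142398}
top {'fx': 437.517, 'fy': 437.517, 'cx': 253.155, 'cy': 187.277, 'extrinsics': [[-0.005, -1.0, -0.021, 0.015], [-0.996, 0.006, -0.092, 0.625], [0.092, 0.02, -0.996, 1.125], [0.0, 0.0, 0.0, 1.0]]}
side {'fx': 349.318, 'fy': 349.318, 'cx': 251.995, 'cy': 182.152, 'extrinsics': [[-0.988, -0.155, -0.006, 0.594], [-0.082, 0.558, -0.826, 0.068], [0.131, -0.815, -0.564, 0.885], [0.0, 0.0, 0.0, 1.0]]}
wrist {'fx': 324.297, 'fy': 324.297, 'cx': 254.802, 'cy': 191.454, 'extrinsics': [[0.301, -0.954, -0.002, -0.575], [-0.919, -0.291, 0.266, -0.034], [-0.254, -0.078, -0.964, 0.38], [0.0, 0.0, 0.0, 1.0]]}
```

View pics/top0.png

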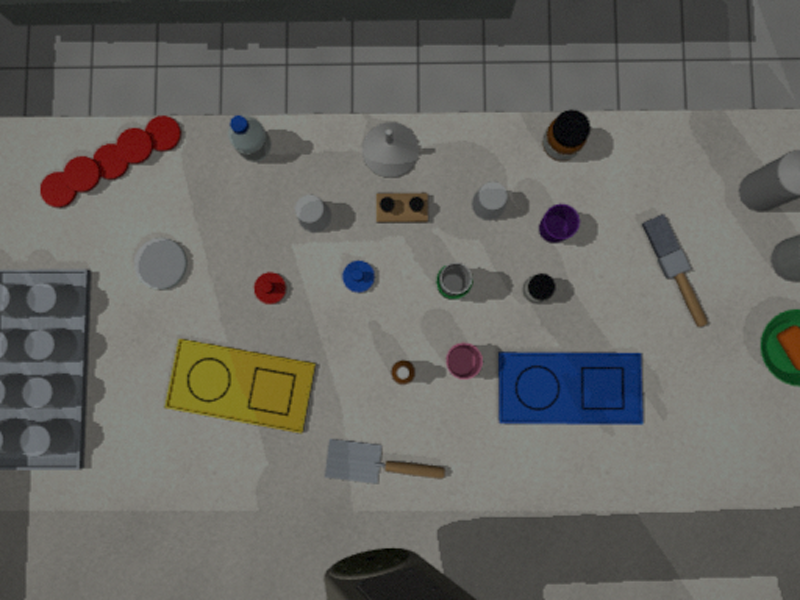

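View pics/side0.png

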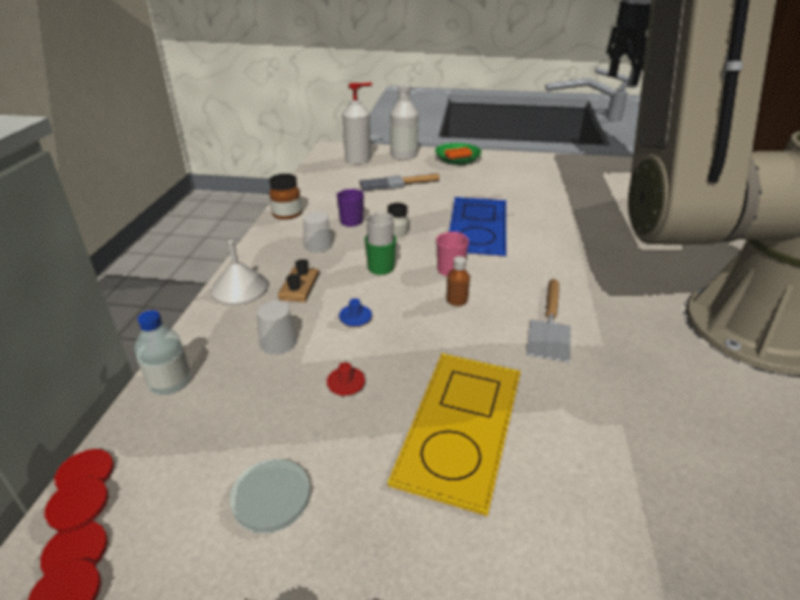

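View pics/wrist0.png

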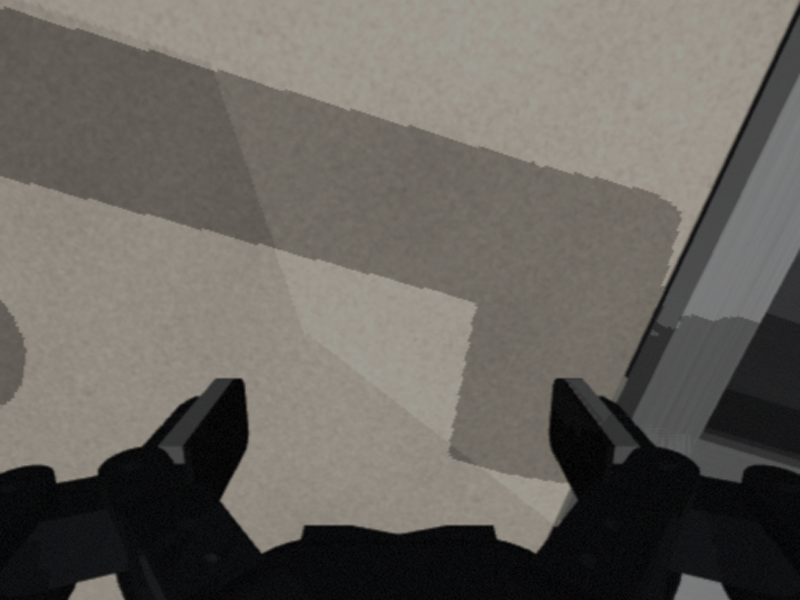

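Top view, in 800x600 pixels:
- Red lid at (270,288), blue lid at (358,276).
- Green cup with the white cup nested in it at (455,281). The pink cup (464,361) and purple cup (560,223) are decoys.
- Jar with the black cap at (541,288). The larger amber jar at (568,133) and the block with black knobs (402,207) are not it.
- Brown bottle with the white cap at (403,372).
- Yellow tray at (241,386), blue tray at (571,388), frosted cups at (312,210) and (491,198).

Next I'll enlarge the crops to confirm and measure.

```bash
python3 - <<'E'
from h import *
im=cv2.imread('pics/top0_raw.png')
a=im[155:285,100:260]; b=im[155:285,250:420]
cv2.imwrite('pics/cropL.png',cv2.resize(a,(640,520),interpolation=cv2.INTER_CUBIC))
cv2.imwrite('pics/cropR.png',cv2.resize(b,(680,520),interpolation=cv2.INTER_CUBIC))
E
```

```text
(no output)
```

View pics/cropL.png

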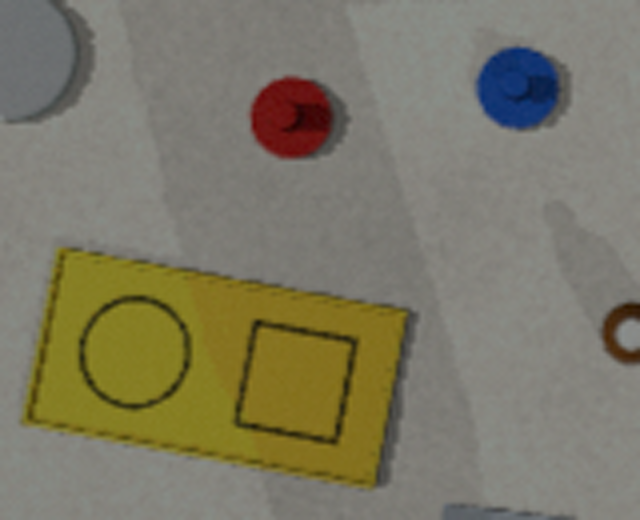

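View pics/cropR.png

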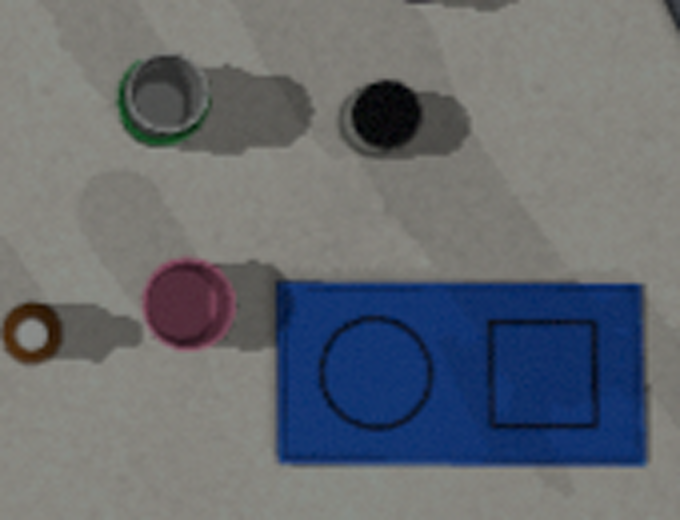

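Both crops confirm the identifications. In cropL, the red lid is at (292,117), the blue lid at (518,87), and the yellow tray's circle and square are at (135,352) and (297,381). In cropR, the nested cups are at (167,95), the jar at (386,115), the bottle at (33,332), and the blue tray's circle and square are at (376,372) and (543,374).

```bash
python3 - <<'E'
from h import *
im=cv2.imread('pics/top0_raw.png')
c=calibration('top');cs=calibration('side')
def L(u,v,z,ox): 
    return ray(c,(u+.5)/4-.5+ox,(v+.5)/4-.5+155,z)
pts=dict(red=(292,117,.011,100),blue=(518,87,.011,100),white=(167,95,.105,250),jarcap=(386,115,.06,250),bottlecap=(33,332,.085,250),bottlebody=(33,333,.053,250),pink=(189,304,.065,250),
 ycirc=(135,352,.006,100),ysq=(297,381,.006,100),bcirc=(376,372,.006,250),bsq=(543.5,374,.006,250))
for k,p in pts.items():
    w=L(*p); print(k,np.round(w*1000,1), 'side800',np.round(proj(cs,w)*800/512,0))
hsv=cv2.cvtColor(im,cv2.COLOR_BGR2HSV)
for n,lo,hi in [('yel',(15,120,40),(35,255,255)),('blue',(105,150,30),(125,255,255)),('redlid',(0,150,40),(8,255,255)),('red2',(172,120,30),(180,255,255))]:
    m=cv2.inRange(hsv,lo,hi)
    m=cv2.morphologyEx(m,cv2.MORPH_CLOSE,np.ones((3,3)))
    for ct in cv2.findContours(m,cv2.RETR_EXTERNAL,cv2.CHAIN_APPROX_NONE)[0]:
        if cv2.contourArea(ct)>150 :
            r=cv2.minAreaRect(ct);print(n,np.round(r[0],1),np.round(r[1],1),round(r[2],1),'w@8',np.round(ray(c,*r[0],.008)*1000,1))
E
```

```text
red [636.8 228.7  11. ] side800 [344. 379.]
blue [656.1  76.4  11. ] side800 [354. 313.]
white [639.  -84.3 105. ] side800 [380. 218.]
jarcap [ 630.2 -227.    60. ] side800 [397. 206.]
bottlecap [493.8  -0.7  85. ] side800 [458. 258.]
bottlebody [ 4.924e+02 -4.000e-01  5.300e+01] side800 [457. 275.]
pink [510.5 -99.2  65. ] side800 [451. 239.]
ycirc [480.1 333.2   6. ] side800 [449. 454.]
ysq [460.5 224.2   6. ] side800 [469. 392.]
bcirc [ 464.8 -226.7    6. ] side800 [476. 235.]
bsq [ 463.1 -336.8    6. ] side800 [478. 211.]
yel [153.3 246.4] [89.4 45.6] 10.6 w@8 [470. 279.   8.]
blue [364.5 248. ] [44. 91.] 90.0 w@8 [ 463.7 -281.2    8. ]
blue [229.  176.5] [19. 18.] 90.0 w@8 [656.1  77.    8. ]
redlid [172.5 184. ] [18. 19.] 90.0 w@8 [636.8 229.6   8. ]
redlid [ 69.7 102. ] [23.8 98. ] 61.8 w@8 [866.  517.2   8. ]
```

```bash
cat >> h.py <<'E'
from scipy.spatial.transform import Rotation as Ro
def to(x=None,y=None,z=None,yaw=90):
    "mm target of grasp point; prints tool-axis shift and turn needed"
    s=get_state();q=s['orientation'];R=Ro.from_quat([q[1],q[2],q[3],q[0]])
    M=R.as_matrix();g=s['tcp_pos']*1000+155*M[:,2]
    t=np.array([g[i] if v is None else v for i,v in enumerate((x,y,z))])
    a=np.radians(yaw);G=np.array([[np.cos(a),np.sin(a),0],[np.sin(a),-np.cos(a),0],[0,0,-1]])
    print('t',round(s['clock'],2),'grasp',g.round(1),'gap',round(s['finger_gap']*1000,1),'F',s['wrist_force'].round(1),'yaw',round(np.degrees(np.arctan2(M[1,0],M[0,0])),1))
    print('turn',np.degrees((R.inv()*Ro.from_matrix(G)).as_rotvec()).round(2),'shift if turned',(G.T@(t-g)).round(1),'shift now',(M.T@(t-g)).round(1),'q',s['joint_pos'].round(2))
E
python3 -m crank '[[0,0,0,0,0,-9,1],[0,0,0,0,0,-9,1],[0,0,0,0,0,-9,1],[0,0,0,0,0,-9,1],[0,0,0,0,0,-9,1],[0,0,0,0,0,-9,1],[0,0,0,0,0,-9,1],[0,0,0,0,0,-9.5,1]]' 40
python3 -c "
from h import *
to(639,-84,200)"
```

```text
clock: 1.15
tcp_pos: [0.1731, -0.5482, 0.4043]
orientation: [-0.0, 0.705, 0.709, 0.0]
wrist_force: [0.4, -0.4, 0.2]
finger_gap: 0.0853
t 1.15 grasp [ 173.1 -548.1  249.3] gap 85.3 F [ 0.4 -0.4  0.2] yaw 90.3
turn [-0.01 -0.04  0.33] shift if turned [464.1 465.9  49.3] shift now [461.4 468.6  49.6] q [-1.4   0.31  0.05  1.3   0.    0.16]
```

```bash
python3 -m crank '[[40,40,0,0,0,0,1],[40,40,0,0,0,0,1],[40,40,0,0,0,0,1],[40,40,0,0,0,0,1],[40,40,0,0,0,0,1],[40,40,0,0,0,0,1],[40,40,0,0,0,0,1],[40,40,0,0,0,0,1]]'
python3 -m crank '[[36,36,0,0,0,0,1],[36,36,0,0,0,0,1],[36,37,0,0,0,0,1],[36,37,0,0,0,0,1],[0,0,0,0,0,0,1],[0,0,0,0,0,0,1],[0,0,0,0,0,0,1],[0,0,0,0,0,0,1]]'
python3 - <<'E'
from h import *
to(639,-84,150)
c=calibration('wrist');snap('wrist','w1');print(proj(c,[.639,-.0843,.105])*800/512)
E
```

```text
clock: 2.15
tcp_pos: [0.494, -0.2267, 0.4045]
orientation: [0.0, 0.707, 0.707, -0.0]
wrist_force: [0.8, -0.8, -0.6]
finger_gap: 0.0855
clock: 3.15
tcp_pos: [0.6383, -0.0852, 0.4051]
orientation: [0.0, 0.708, 0.707, 0.0]
wrist_force: [-0.4, -0.7, -0.3]
finger_gap: 0.0855
t 3.15 grasp [638.4 -85.3 250.1] gap 85.5 F [-0.4 -0.7 -0.3] yaw 89.9
turn [ 0.02  0.02 -0.07] shift if turned [  1.3   0.6 100.1] shift now [  1.3   0.6 100.1] q [-0.26  0.45  0.25  1.37 -0.    1.31]
[397.61671946 283.83949653]
```

View pics/w1.png

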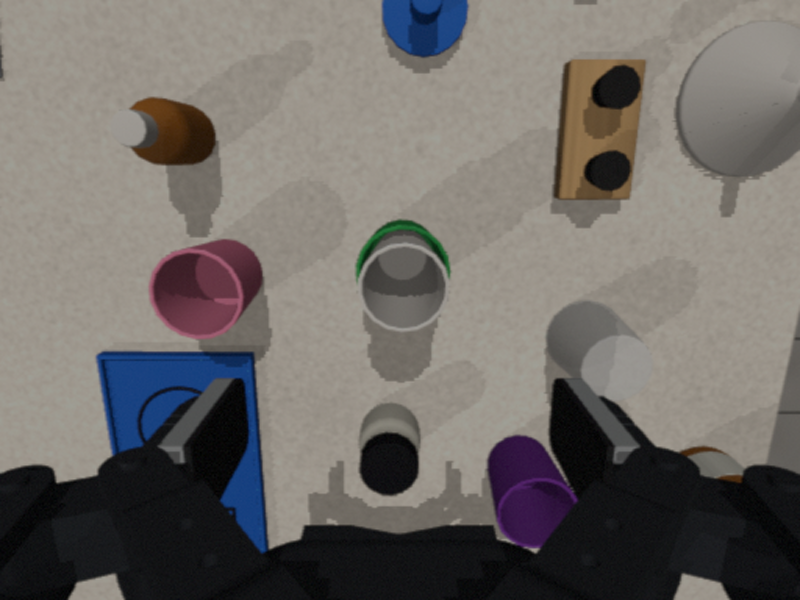

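The white rim is centred at (403,286), which gives x≈641, and it stands concentric in the green rim. The black-capped jar is at (389,460), the purple decoy at (535,510). Now the descent and grip.

```bash
python3 -m crank '[[0.5,2.5,30,0,0,0,1],[0,0,30,0,0,0,1],[0,0,30,0,0,0,1],[0,0,30,0,0,0,1],[0,0,20,0,0,0,1],[0,0,15,0,0,0,1],[0,0,6,0,0,0,1],[0,0,0,0,0,0,1]]'
python3 -m crank '[[0,0,0,0,0,0,0.7],[0,0,0,0,0,0,0.6],[0,0,0,0,0,0,0.5],[0,0,0,0,0,0,0.4],[0,0,0,0,0,0,0.3],[0,0,0,0,0,0,0.3],[0,0,0,0,0,0,0.3],[0,0,0,0,0,0,0.3]]' 30
python3 - <<'E'
from h import *
to(639,-84,150)
snap('wrist','w2');snap('side','s2')
E
```

```text
clock: 4.2
tcp_pos: [0.6415, -0.0839, 0.2438]
orientation: [0.0, 0.707, 0.707, 0.0]
wrist_force: [-0.4, -0.4, 0.3]
finger_gap: 0.0854
clock: 5.2
tcp_pos: [0.6417, -0.0838, 0.2448]
orientation: [0.001, 0.707, 0.707, 0.0]
wrist_force: [-1.1, 0.0, 5.5]
finger_gap: 0.0492
t 5.2 grasp [641.9 -83.9  89.8] gap 49.2 F [-1.1  0.   5.5] yaw 90.0
turn [0.09 0.04 0.02] shift if turned [ -0.1  -2.9 -60.2] shift now [ -0.2  -2.8 -60.2] q [-0.25  0.53 -0.02  1.02 -0.    1.32]
```

View pics/w2.png

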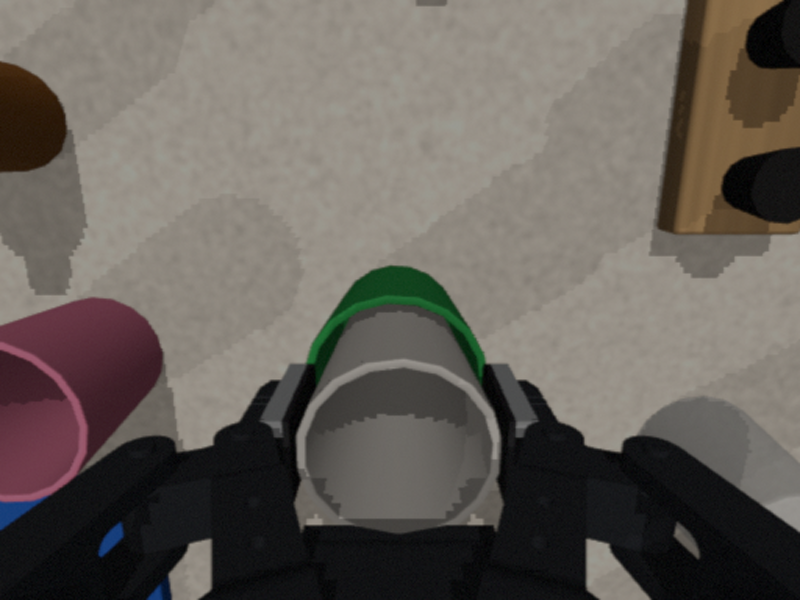

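View pics/s2.png

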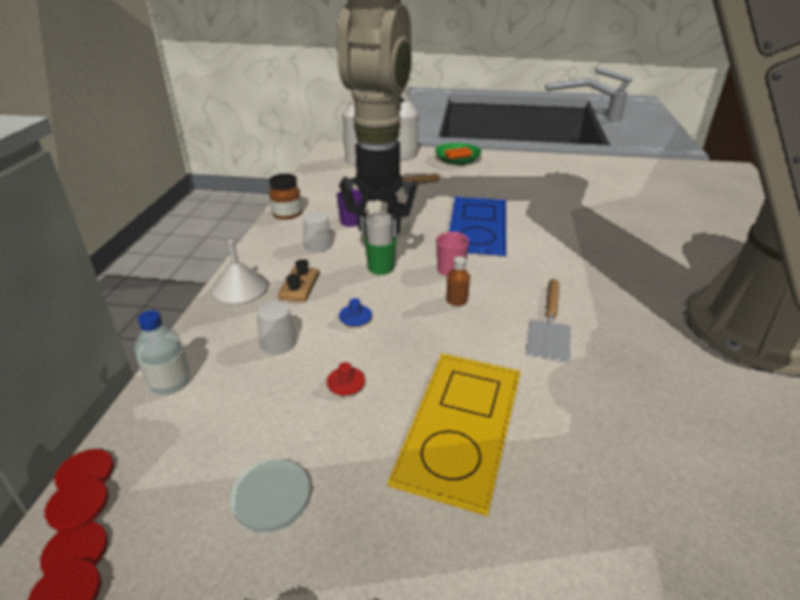

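Both pads hold the white cup above the green rim, with a gap of 49.2 mm, which matches a height of 84 mm on the cup. I'll lift it slowly.

```bash
python3 -m crank '[[0,0,-4,0,0,0,0.3],[0,0,-6,0,0,0,0.3],[0,0,-10,0,0,0,0.3],[0,0,-15,0,0,0,0.3],[0,0,-20,0,0,0,0.3],[0,0,-20,0,0,0,0.3],[0,0,-20,0,0,0,0.3],[0,0,-15,0,0,0,0.3]]'
python3 - <<'E'
from h import *
to(464.8,-226.7,200)
snap('wrist','w3');snap('side','s3')
E
python3 -c "
import cv2
a=cv2.imread('pics/s3_raw.png')[60:200,180:360];cv2.imwrite('pics/s3c.png',cv2.resize(a,(720,560),interpolation=2))"
```

```text
clock: 6.3
tcp_pos: [0.6416, -0.0837, 0.3558]
orientation: [0.001, 0.707, 0.707, 0.0]
wrist_force: [-0.2, -0.3, -0.6]
finger_gap: 0.0497
t 6.3 grasp [641.9 -83.8 200.8] gap 49.7 F [-0.2 -0.3 -0.6] yaw 90.0
turn [0.11 0.03 0.02] shift if turned [-142.9 -177.1    0.8] shift now [-142.8 -177.1    0.5] q [-0.25  0.47  0.16  1.26 -0.    1.32]
```

View pics/w3.png

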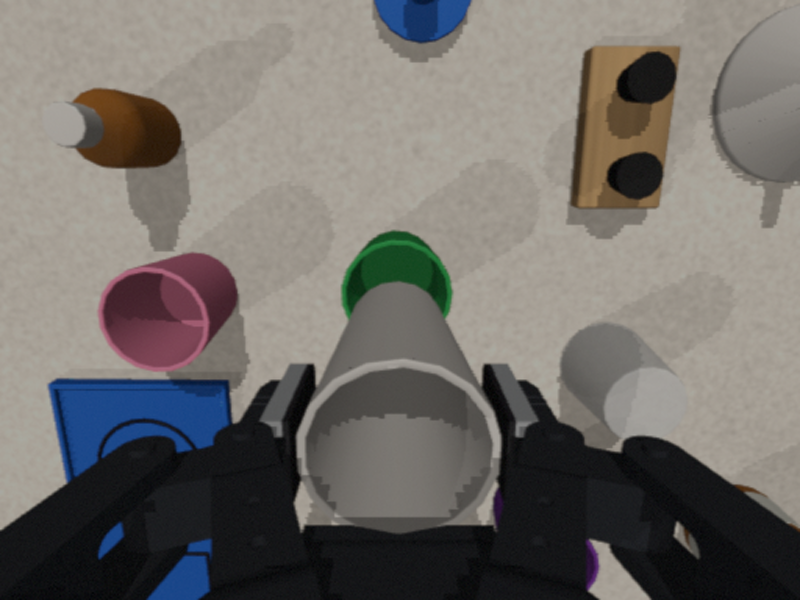

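View pics/s3c.png

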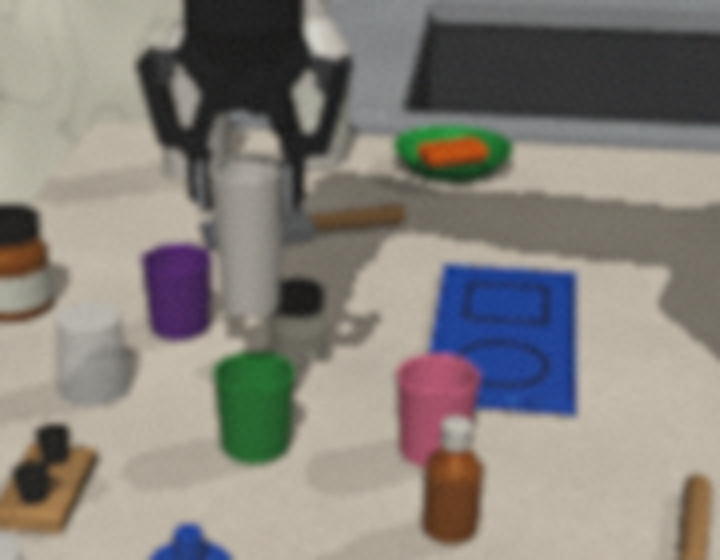

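The cup is out and hangs straight, and the green cup is still in its place at (255,405). The blue tray's edge shows at (53,381)–(228,380) in the wrist view, so I'll use it to check the top camera against the wrist camera.

```bash
python3 - <<'E'
from h import *
c=calibration('wrist')
for u,v in [(53,381),(228,380)]: print(np.round(ray(c,u*.64,v*.64,.010)*1000,1))
for p in [(404,-161,10),(524,-161,10),(642,-84,65)]: print(p,np.round(proj(c,np.array(p)/1000)/.64,1))
print(np.round(ray(c,397*.64,290*.64,.065)*1000,1))
E
```

```text
[ 411.  -161.9   10. ]
[ 529.2 -161.4   10. ]
(404, -161, 10) [ 42.4 379.7]
(524, -161, 10) [220.3 379.4]
(642, -84, 65) [394.2 289.3]
[643.5 -84.4  65. ]
```

```bash
python3 -m crank '[[-18,-22,0,0,0,0,0.3],[-18,-22,0,0,0,0,0.3],[-18,-22,0,0,0,0,0.3],[-18,-22,0,0,0,0,0.3],[-18,-22,0,0,0,0,0.3],[-18,-22,0,0,0,0,0.3],[-18,-22,0,0,0,0,0.3],[-17,-21,0,0,0,0,0.3]]'
python3 -m crank '[[0,0,20,0,0,0,0.3],[0,0,20,0,0,0,0.3],[0,0,15,0,0,0,0.3],[0,0,15,0,0,0,0.3],[0,0,10,0,0,0,0.3],[0,0,5,0,0,0,0.3],[0,0,0,0,0,0,0.3],[0,0,0,0,0,0,0.3]]'
python3 - <<'E'
from h import *
to(467,-227,92)
snap('wrist','w4');snap('top','t4');snap('side','s4')
a=cv2.imread('pics/s4_raw.png')[60:200,210:390];cv2.imwrite('pics/s4c.png',cv2.resize(a,(720,560),interpolation=2))
a=cv2.imread('pics/t4_raw.png')[185:285,300:430];cv2.imwrite('pics/t4c.png',cv2.resize(a,(780,600),interpolation=2))
E
```

```text
clock: 7.4
tcp_pos: [0.4655, -0.2272, 0.3531]
orientation: [-0.0, 0.707, 0.707, -0.0]
wrist_force: [0.7, -0.2, -0.2]
finger_gap: 0.0496
clock: 8.4
tcp_pos: [0.4667, -0.2269, 0.2692]
orientation: [0.0, 0.707, 0.707, 0.0]
wrist_force: [0.8, -0.4, 0.2]
finger_gap: 0.0499
t 8.4 grasp [ 466.9 -227.   114.2] gap 49.9 F [ 0.8 -0.4  0.2] yaw 90.0
turn [0.04 0.04 0.03] shift if turned [-0.   0.1 22.2] shift now [ 0.   0.1 22.2] q [-0.61  0.29 -0.33  0.95 -0.    0.96]
```

View pics/w4.png

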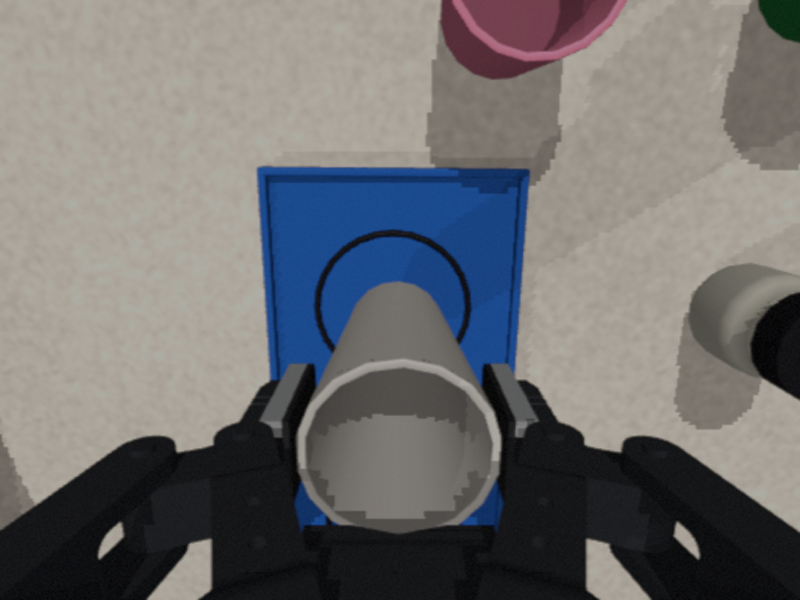

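View pics/t4c.png

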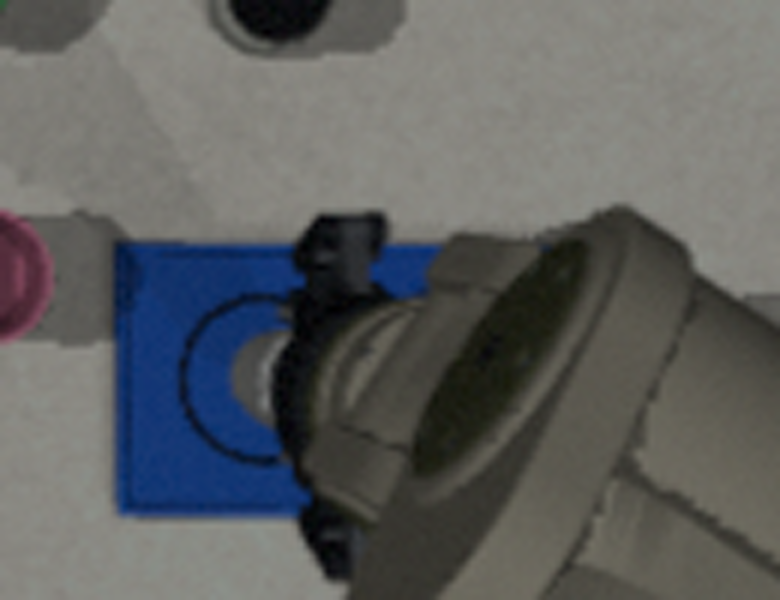

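View pics/s4c.png

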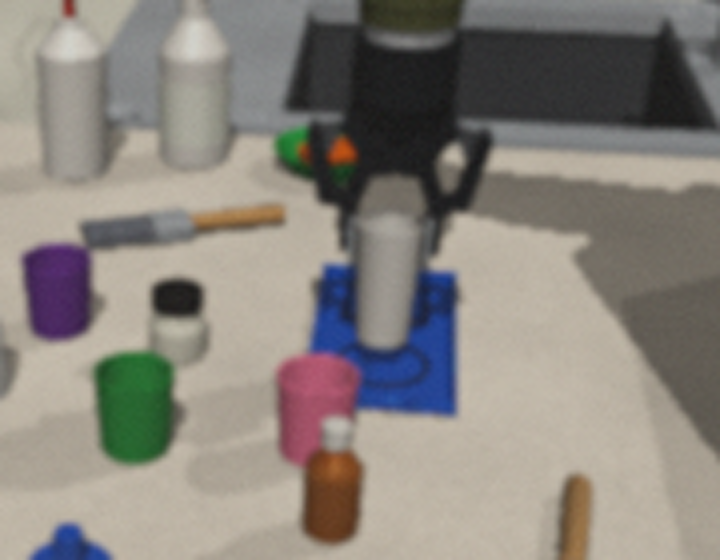

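In the wrist view the circle spans columns 315–470 and tops out at row 230. The cup's axis is at about column 398, so the cup is about 2 mm too far towards +x.

```bash
python3 - <<'E'
from h import *
c=calibration('wrist')
for u,v in [(392,231),(316,302),(470,302)]: print(np.round(ray(c,u*.64,v*.64,.006)*1000,1))
# predicted foot front & rim of held cup
b=114.2-85
for p in [(467,-227+20,b),(467,-227+25.5,b+100),(467,-227-25.5+2,b+100)]: print(p,np.round(proj(c,np.array(p)/1000)/.64,1))
E
```

```text
[ 465. -192.    6.]
[ 428.5 -226.     6. ]
[ 502.2 -226.     6. ]
(467, -207, 29.200000000000003) [396.4 273.9]
(467, -201.5, 129.2) [395.4 345.3]
(467, -250.5, 129.2) [395.6 524.5]
```

```bash
python3 -m crank '[[2.3,-2.7,0,0,0,0,0.3],[0,0,6,0,0,0,0.3],[0,0,5,0,0,0,0.3],[0,0,4,0,0,0,0.3],[0,0,2,0,0,0,0.3],[0,0,0,0,0,0,0.3],[0,0,0,0,0,0,0.3],[0,0,0,0,0,0,0.3]]'
python3 - <<'E'
from h import *
to(467,-227,92)
snap('wrist','w5');snap('side','s5')
a=cv2.imread('pics/s5_raw.png')[100:180,260:360];cv2.imwrite('pics/s5c.png',cv2.resize(a,(750,600),interpolation=2))
E
```

```text
clock: 9.55
tcp_pos: [0.4639, -0.2245, 0.2519]
orientation: [0.0, 0.707, 0.707, 0.0]
wrist_force: [-0.3, 0.3, -0.9]
finger_gap: 0.0492
t 9.55 grasp [ 463.9 -224.6   96.9] gap 49.2 F [-0.3  0.3 -0.9] yaw 90.0
turn [0.02 0.02 0.02] shift if turned [-2.4  3.1  4.9] shift now [-2.4  3.1  4.9] q [-0.61  0.3  -0.37  0.9  -0.    0.96]
```

View pics/w5.png

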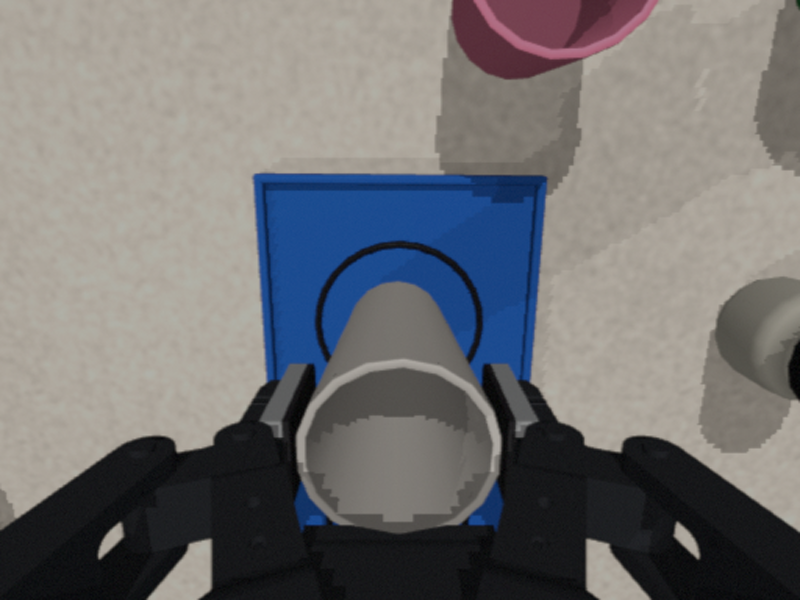

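View pics/s5c.png

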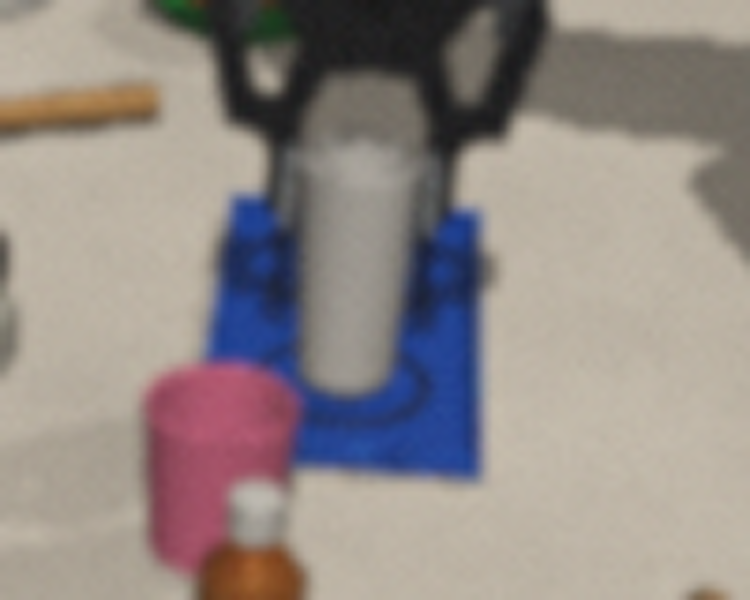

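The circle is centred at column 399 and the cup at 398. The gap from foot to circle (rows 283 and 243) should be right once it touches down.

```bash
python3 -m crank '[[0,0,2,0,0,0,0.3],[0,0,1,0,0,0,0.3],[0,0,1,0,0,0,0.3],[0,0,1,0,0,0,0.3],[0,0,0,0,0,0,0.3],[0,0,0,0,0,0,0.3],[0,0,0,0,0,0,0.3],[0,0,0,0,0,0,0.3]]'
```

```text
clock: 10.65
tcp_pos: [0.4638, -0.2245, 0.2467]
orientation: [0.0, 0.707, 0.707, -0.0]
wrist_force: [0.8, 0.3, 0.0]
finger_gap: 0.0496
```

```bash
python3 -m crank '[[0,0,1,0,0,0,0.3],[0,0,0,0,0,0,0.3],[0,0,0,0,0,0,0.3],[0,0,1,0,0,0,0.3],[0,0,0,0,0,0,0.3],[0,0,0,0,0,0,0.3],[0,0,0,0,0,0,0.3],[0,0,0,0,0,0,0.3]]'
```

```text
clock: 11.65
tcp_pos: [0.4639, -0.2247, 0.2458]
orientation: [0.001, 0.707, 0.707, -0.0]
wrist_force: [-3.3, 0.4, 9.0]
finger_gap: 0.0497
```

Contact at 9 N. Releasing and backing off straight up.

```bash
python3 -m crank '[[0,0,0,0,0,0,0.6],[0,0,0,0,0,0,0.7],[0,0,0,0,0,0,0.85],[0,0,0,0,0,0,1],[0,0,0,0,0,0,1],[0,0,-20,0,0,0,1],[0,0,-40,0,0,0,1],[0,0,-50,0,0,0,1]]'
python3 - <<'E'
from h import *
to(637,229,160)
snap('wrist','w6')
snap('side','s6')
a=cv2.imread('pics/s6_raw.png')[100:180,260:360];cv2.imwrite('pics/s6c.png',cv2.resize(a,(750,600),interpolation=2))
E
```

```text
clock: 12.65
tcp_pos: [0.4634, -0.2242, 0.3549]
orientation: [-0.001, 0.707, 0.707, -0.0]
wrist_force: [0.5, -1.4, -0.1]
finger_gap: 0.0859
t 12.65 grasp [ 463.1 -224.   199.9] gap 85.9 F [ 0.5 -1.4 -0.1] yaw 90.0
turn [-0.12 -0.08  0.02] shift if turned [453.  173.9  39.9] shift now [452.9 174.2  40.1] q [-0.61  0.22 -0.2   1.15 -0.    0.96]
```

View pics/w6.png

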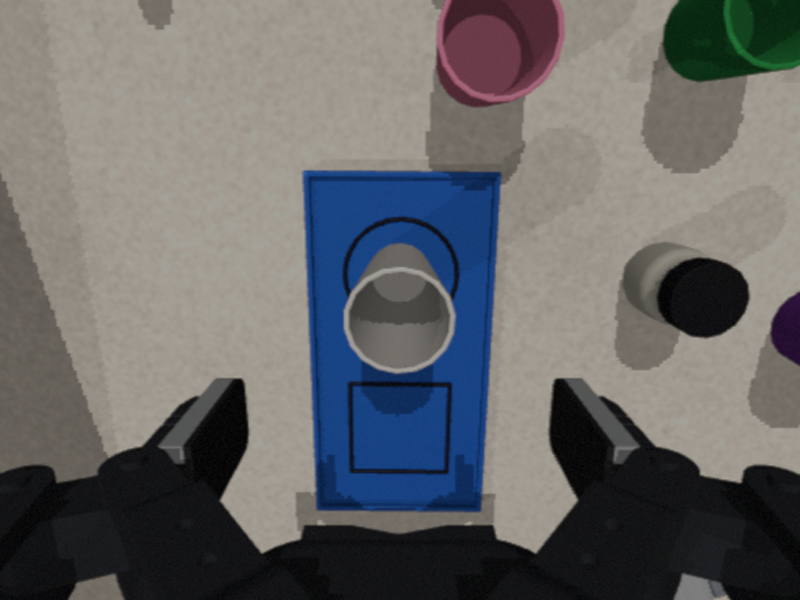

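View pics/s6c.png

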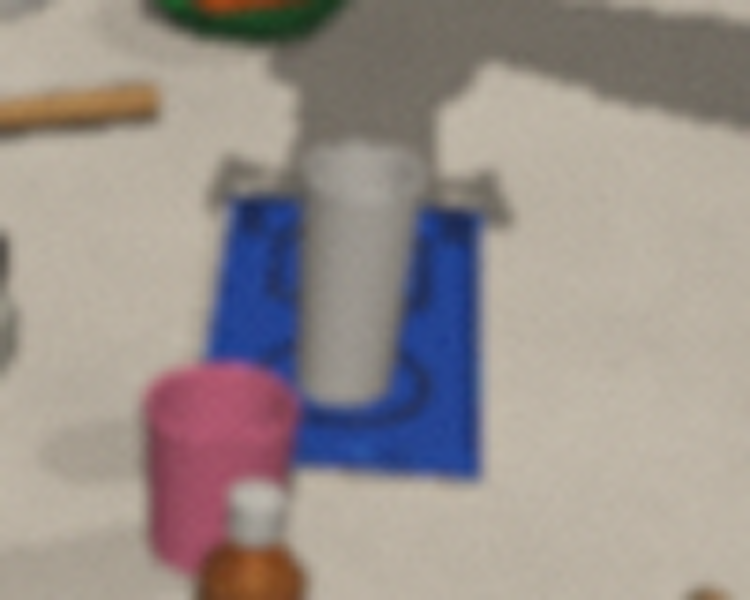

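The white cup stands centred on its circle: the circle spans 344–459, the foot is at 400, and the gap at the front is 26 px, or 16 mm. Next, the red lid.

```bash
python3 - <<'E'
from h import *
c=calibration('wrist');print(np.round(ray(c,399.7*.64,320.5*.64,.106)*1000,1))
E
python3 -m crank '[[50,20,-10,0,0,0,1],[57,22,0,0,0,0,1],[57,22,0,0,0,0,1],[57,22,0,0,0,0,1],[57,22,0,0,0,0,1],[57,22,0,0,0,0,1],[57,22,0,0,0,0,1],[50,20,0,0,0,0,1]]'
python3 -m crank '[[11,2,0,0,0,0,1],[0,0,10,0,0,0,1],[0,0,20,0,0,0,1],[0,0,20,0,0,0,1],[0,0,10,0,0,0,0.7],[0,0,0,0,0,0,0.6],[0,0,0,0,0,0,0.6],[0,0,0,0,0,0,0.6]]'
python3 - <<'E'
from h import *
to(637,229,24)
c=calibration('wrist');snap('wrist','w7');print(proj(c,[.637,.229,.011])/.64,proj(c,[.637,.229,.037])/.64)
E
```

```text
[ 468.9 -232.1  106. ]
clock: 13.75
tcp_pos: [0.636, 0.2199, 0.3639]
orientation: [-0.0, 0.707, 0.708, -0.0]
wrist_force: [0.5, -0.1, -0.5]
finger_gap: 0.0858
clock: 14.75
tcp_pos: [0.6379, 0.2285, 0.3057]
orientation: [0.001, 0.707, 0.707, 0.001]
wrist_force: [-0.9, 0.5, 0.3]
finger_gap: 0.0512
t 14.75 grasp [638.2 228.6 150.7] gap 51.2 F [-0.9  0.5  0.3] yaw 90.0
turn [ 0.1  -0.01  0.01] shift if turned [  0.4  -1.2 126.7] shift now [  0.4  -1.4 126.7] q [ 0.23  0.55  0.17  1.19 -0.    1.8 ]
[393.77643879 287.25927571] [393.44718416 300.20558356]
```

View pics/w7.png

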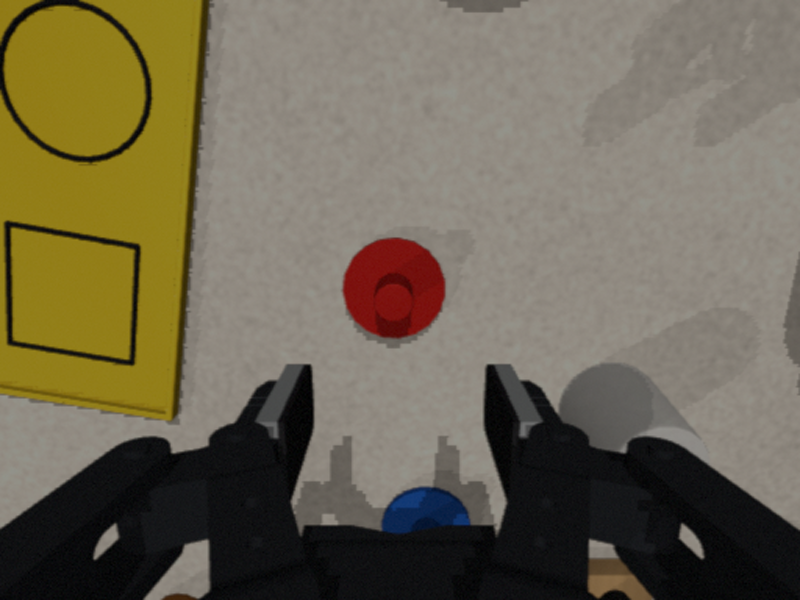

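The red lid is at (394,290) with its knob at (394,302). The blue lid at (425,510) stays put. I'll drop to just above the knob and check.

```bash
python3 -m crank '[[0,-1,20,0,0,0,0.6],[0,0,25,0,0,0,0.6],[0,0,20,0,0,0,0.6],[0,0,15,0,0,0,0.6],[0,0,5,0,0,0,0.6],[0,0,0,0,0,0,0.6],[0,0,0,0,0,0,0.6],[0,0,0,0,0,0,0.6]]'
python3 - <<'E'
from h import *
to(637,229,24)
c=calibration('wrist');snap('wrist','w8');print(proj(c,[.637,.229,.011])/.64,proj(c,[.637,.229,.037])/.64)
E
```

```text
clock: 15.8
tcp_pos: [0.637, 0.2287, 0.2206]
orientation: [0.0, 0.707, 0.707, 0.001]
wrist_force: [0.1, 0.1, 1.2]
finger_gap: 0.0509
t 15.8 grasp [637.2 228.7  65.6] gap 50.9 F [0.1 0.1 1.2] yaw 90.0
turn [ 0.08 -0.01  0.02] shift if turned [ 0.3 -0.2 41.6] shift now [ 0.3 -0.3 41.6] q [ 0.23  0.61  0.04  1.01 -0.    1.8 ]
[395.11070886 342.72988151] [394.79812136 370.46987476]
```

View pics/w8.png

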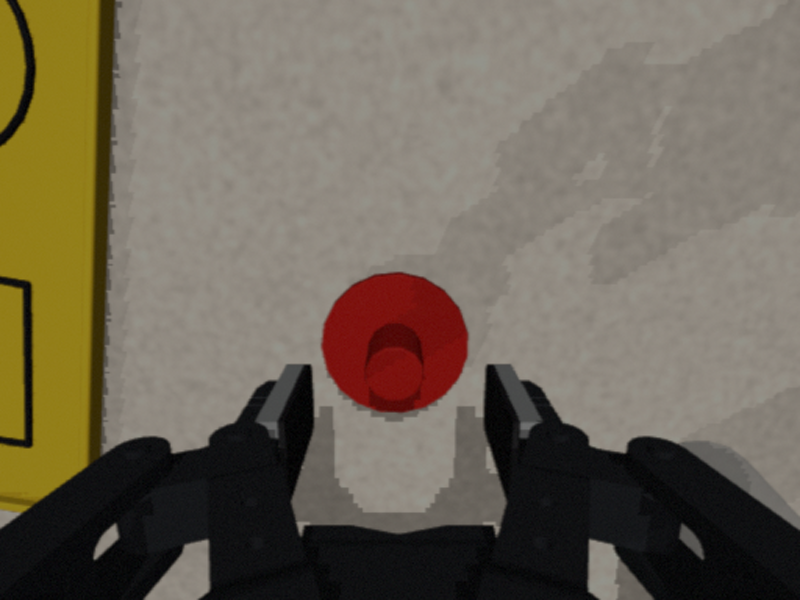

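```bash
python3 -m crank '[[0,-1,10,0,0,0,0.6],[0,0,10,0,0,0,0.6],[0,0,8,0,0,0,0.6],[0,0,5,0,0,0,0.6],[0,0,0,0,0,0,0.5],[0,0,0,0,0,0,0.4],[0,0,0,0,0,0,0.3],[0,0,0,0,0,0,0.2]]' 30
python3 -m crank '[[0,0,0,0,0,0,0.1],[0,0,0,0,0,0,0.1],[0,0,0,0,0,0,0.1],[0,0,0,0,0,0,0.1],[0,0,-5,0,0,0,0.1],[0,0,-20,0,0,0,0.1],[0,0,-30,0,0,0,0.1],[0,0,-20,0,0,0,0.1]]'
python3 - <<'E'
from h import *
to(464,-226,200)
snap('wrist','w9')
E
```

```text
clock: 16.85
tcp_pos: [0.6359, 0.2286, 0.1872]
orientation: [0.0, 0.707, 0.707, 0.0]
wrist_force: [-0.0, 0.2, 2.5]
finger_gap: 0.0191
clock: 17.85
tcp_pos: [0.6356, 0.2286, 0.2625]
orientation: [-0.0, 0.707, 0.707, -0.0]
wrist_force: [0.3, 0.4, 0.0]
finger_gap: 0.0187
t 17.85 grasp [635.5 228.6 107.5] gap 18.7 F [0.3 0.4 0. ] yaw 90.0
turn [-0.01  0.01  0.02] shift if turned [-454.6 -171.5  -92.5] shift now [-454.5 -171.7  -92.4] q [ 0.23  0.57  0.1   1.09 -0.    1.8 ]
```

View pics/w9.png

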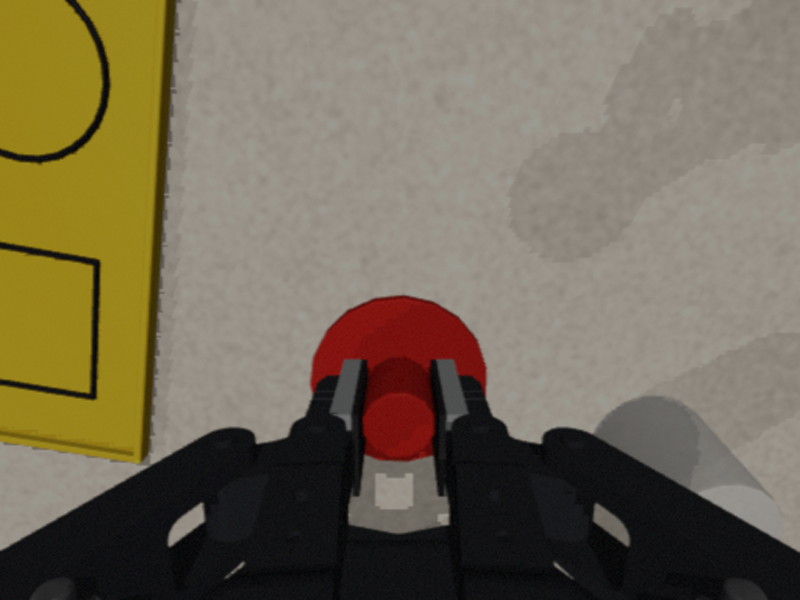

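The lid is held squarely, with the knob at (398,420). Carrying it over to the white cup.

```bash
python3 -m crank '[[0,0,-40,0,0,0,0.1],[-20,-7,-45,0,0,0,0.1],[-50,-19,-8,0,0,0,0.1],[-56,-21,0,0,0,0,0.1],[-56,-21,0,0,0,0,0.1],[-56,-21,0,0,0,0,0.1],[-56,-21,0,0,0,0,0.1],[-56,-21,0,0,0,0,0.1]]'
python3 -m crank '[[-50,-19,0,0,0,0,0.1],[-35,-13,0,0,0,0,0.1],[-20,-8,0,0,0,0,0.1],[0,0,0,0,0,0,0.1],[0,0,0,0,0,0,0.1],[0,0,0,0,0,0,0.1],[0,0,0,0,0,0,0.1],[0,0,0,0,0,0,0.1]]'
python3 - <<'E'
from h import *
to(464,-226,138)
snap('wrist','w10');snap('side','s10')
a=cv2.imread('pics/s10_raw.png')[60:180,240:390];cv2.imwrite('pics/s10c.png',cv2.resize(a,(750,600),interpolation=2))
E
```

```text
clock: 18.9
tcp_pos: [0.5036, -0.1229, 0.354]
orientation: [-0.0, 0.707, 0.707, -0.0]
wrist_force: [-0.1, 0.0, -1.1]
finger_gap: 0.0191
clock: 19.9
tcp_pos: [0.465, -0.226, 0.3547]
orientation: [0.0, 0.707, 0.708, -0.0]
wrist_force: [-0.5, -0.2, -0.5]
finger_gap: 0.0188
t 19.9 grasp [ 465.  -226.   199.7] gap 18.8 F [-0.5 -0.2 -0.5] yaw 90.1
turn [0.   0.01 0.08] shift if turned [-0.  -1.  61.7] shift now [-0.  -1.  61.7] q [-0.61  0.22 -0.2   1.15 -0.    0.96]
```

View pics/w10.png

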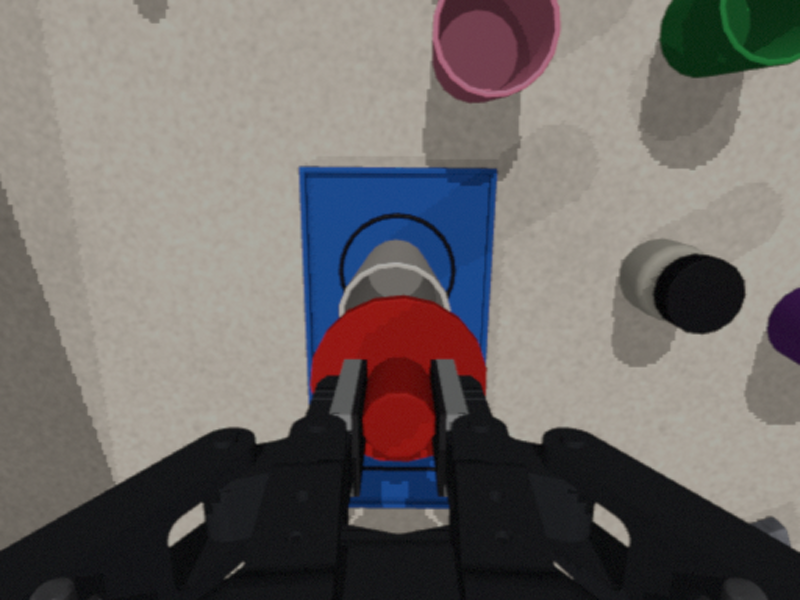

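View pics/s10c.png

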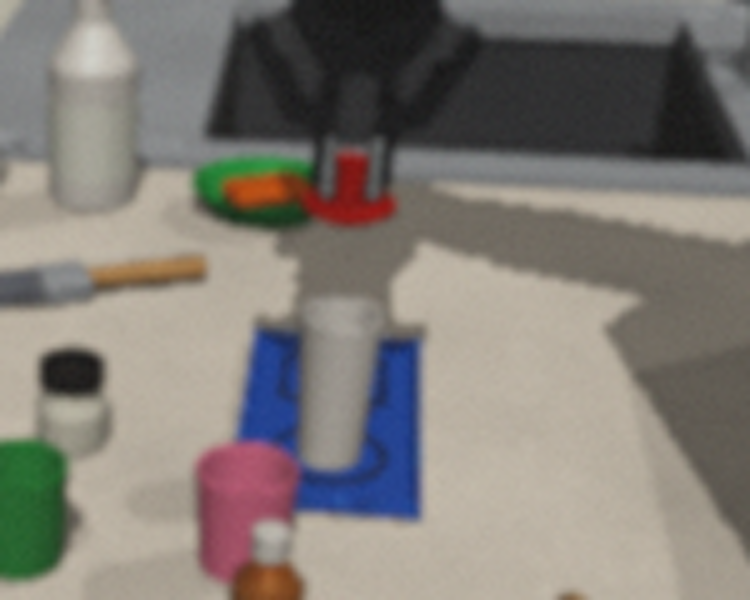

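```bash
python3 - <<'E'
from h import *
c=calibration('wrist');s=get_state();g=s['tcp_pos']*1000-[0,0,155];print(g)
print('knob',ray(c,398*.64,426*.64,(g[2]+5)/1000)*1000)
print('disc front',ray(c,398*.64,297*.64,(g[2]-21)/1000)*1000, 'L/R',ray(c,311*.64,372*.64,(g[2]-21)/1000)*1000,ray(c,487*.64,372*.64,(g[2]-21)/1000)*1000)
print('rim front',ray(c,394*.64,263*.64,.106)*1000,'circle front',ray(c,397*.64,215*.64,.006)*1000)
E
```

```text
[ 464.90780007 -226.16884771  199.74883017]
knob [ 465.75763063 -227.16826429  204.74883017]
disc front [ 465.74395279 -198.9381096   178.74883017] L/R [ 438.67002865 -223.15713076  178.74883017] [ 493.47812848 -223.12720956  178.74883017]
rim front [ 464.00479859 -203.24997999  106.        ] circle front [ 465.15185948 -192.89834131    6.        ]
```

By calibration the lid's axis is at (466,-227) and the cup's rim at (464,-228.7). I'll correct that and lower the lid.

```bash
python3 -m crank '[[-1.7,-1.7,10,0,0,0,0.1],[0,0,15,0,0,0,0.1],[0,0,15,0,0,0,0.1],[0,0,10,0,0,0,0.1],[0,0,4,0,0,0,0.1],[0,0,0,0,0,0,0.1],[0,0,0,0,0,0,0.1],[0,0,0,0,0,0,0.1]]'
python3 - <<'E'
from h import *
to(464,-226,132)
snap('wrist','w11');snap('side','s11')
a=cv2.imread('pics/s11_raw.png')[80:180,260:360];cv2.imwrite('pics/s11c.png',cv2.resize(a,(600,600),interpolation=2))
E
```

```text
clock: 21.0
tcp_pos: [0.4633, -0.2283, 0.3012]
orientation: [0.001, 0.707, 0.707, 0.0]
wrist_force: [-0.4, 0.3, 0.1]
finger_gap: 0.0188
t 21.0 grasp [ 463.4 -228.4  146.2] gap 18.8 F [-0.4  0.3  0.1] yaw 90.0
turn [0.05 0.04 0.02] shift if turned [ 2.4  0.6 14.2] shift now [ 2.4  0.6 14.2] q [-0.61  0.26 -0.29  1.02 -0.    0.96]
```

View pics/w11.png

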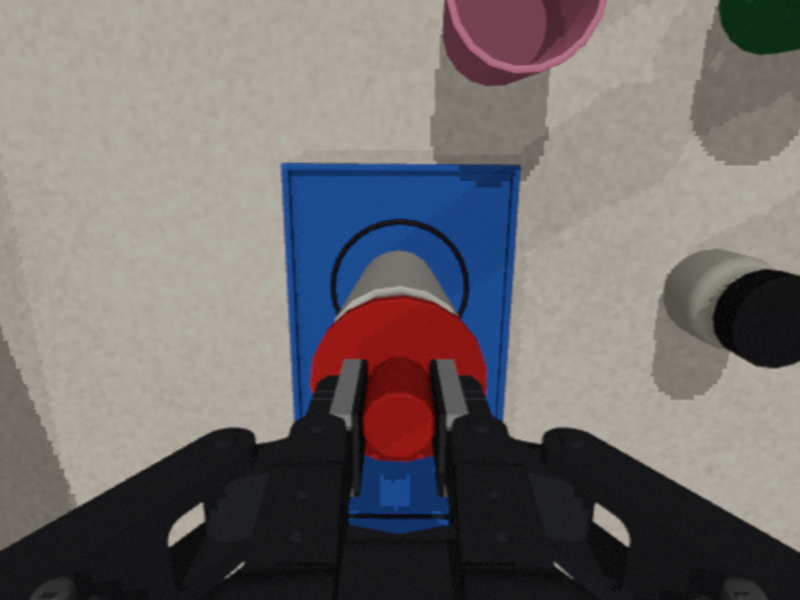

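View pics/s11c.png

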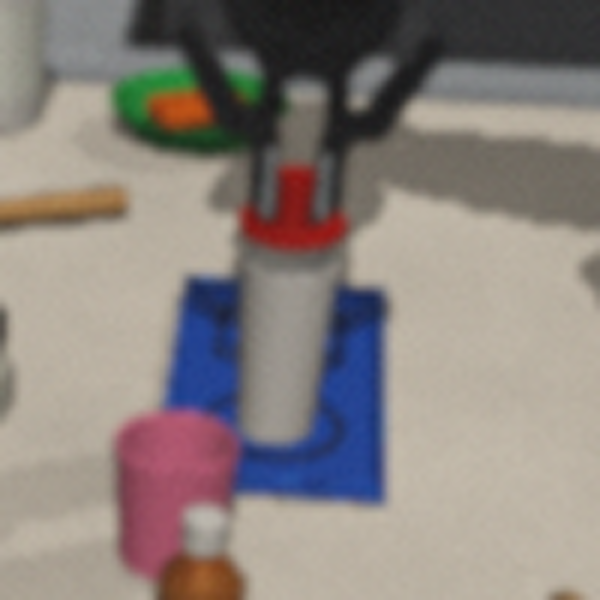

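The lid is concentric with the cup in both views (lid 294, rim 292 in the side crop). Lowering it onto the rim.

```bash
python3 -m crank '[[0,0,4,0,0,0,0.1],[0,0,4,0,0,0,0.1],[0,0,2,0,0,0,0.1],[0,0,1,0,0,0,0.1],[0,0,1,0,0,0,0.1],[0,0,0,0,0,0,0.1],[0,0,0,0,0,0,0.1],[0,0,0,0,0,0,0.1]]'
python3 -m crank '[[0,0,1,0,0,0,0.1],[0,0,0,0,0,0,0.1],[0,0,0,0,0,0,0.1],[0,0,0,0,0,0,0.1],[0,0,1,0,0,0,0.1],[0,0,0,0,0,0,0.1],[0,0,0,0,0,0,0.1],[0,0,0,0,0,0,0.1]]'
```

```text
clock: 22.1
tcp_pos: [0.4631, -0.2282, 0.2888]
orientation: [0.0, 0.707, 0.707, -0.0]
wrist_force: [-0.2, -0.0, -1.0]
finger_gap: 0.0189
clock: 23.1
tcp_pos: [0.4632, -0.2282, 0.2872]
orientation: [0.0, 0.707, 0.707, 0.0]
wrist_force: [-1.3, 0.7, 4.7]
finger_gap: 0.0188
```

Contact at exactly the expected height. Release.

```bash
python3 -m crank '[[0,0,0,0,0,0,0.3],[0,0,0,0,0,0,0.5],[0,0,0,0,0,0,0.6],[0,0,0,0,0,0,0.7],[0,0,-10,0,0,0,0.7],[0,0,-20,0,0,0,0.7],[0,0,-30,0,0,0,0.7],[0,0,-20,0,0,0,0.8]]'
python3 - <<'E'
from h import *
to(494,0,200)
snap('wrist','w12');snap('side','s12')
a=cv2.imread('pics/s12_raw.png')[80:180,260:360];cv2.imwrite('pics/s12c.png',cv2.resize(a,(600,600),interpolation=2))
E
```

```text
clock: 24.1
tcp_pos: [0.4633, -0.2283, 0.3688]
orientation: [0.001, 0.707, 0.707, 0.0]
wrist_force: [0.6, -0.7, 0.3]
finger_gap: 0.0683
t 24.1 grasp [ 463.5 -228.5  213.8] gap 68.3 F [ 0.6 -0.7  0.3] yaw 90.0
turn [0.1  0.07 0.02] shift if turned [228.5  30.5  13.8] shift now [228.5  30.5  13.6] q [-0.61  0.21 -0.18  1.18 -0.    0.96]
```

View pics/w12.png

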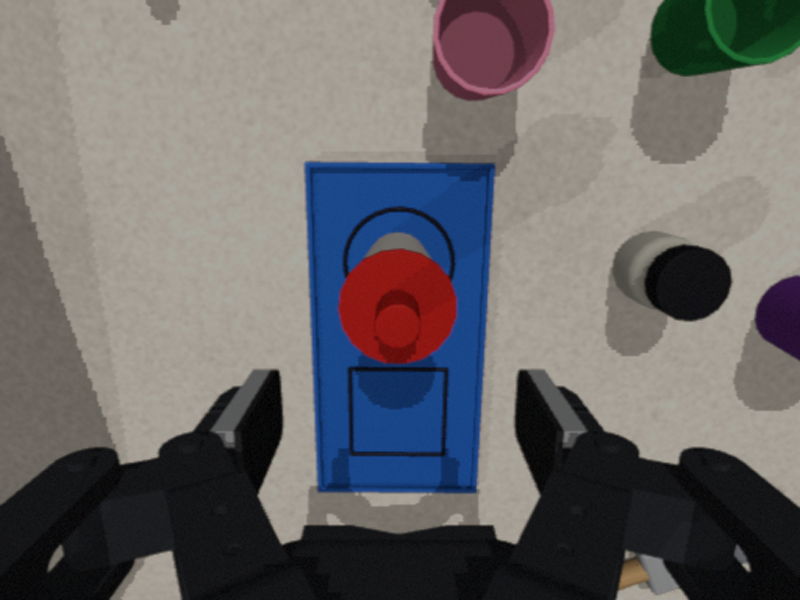

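View pics/s12c.png

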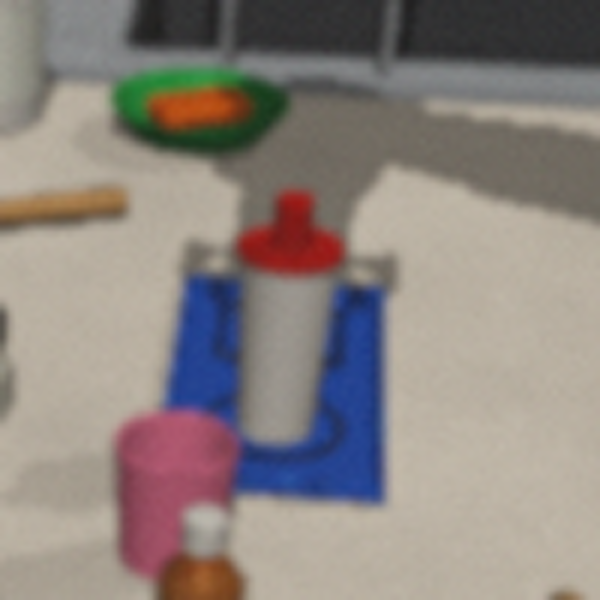

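The lid sits flat on the rim. Next comes the bottle. First I'll check where the wrist camera hangs relative to the tool, for clearance beside the lidded cup, and measure the square.

```bash
python3 - <<'E'
from h import *
c=calibration('wrist');T=np.array(c['extrinsics']);p=-T[:3,:3].T@T[:3,3]
s=get_state();print('cam rel tcp world',(p-s['tcp_pos'])*1000)
print('square',ray(c,398.5*.64,411.5*.64,.006)*1000, [np.round(ray(c,u*.64,v*.64,.006)*1000,1) for u,v in [(349,369),(447,369),(445,455),(351,455)]])
print('circle front',ray(c,398.5*.64,209*.64,.006)*1000)
E
```

```text
cam rel tcp world [  0.95369608  66.8658648  -30.16264022]
square [ 466.62346583 -340.13716976    6.        ] [array([ 431.4, -306.6,    6. ]), array([ 501.1, -306.7,    6. ]), array([ 501.4, -376.3,    6. ]), array([ 431.1, -376.1,    6. ])]
circle front [ 466.55973671 -194.14703317    6.        ]
```

```bash
python3 -m crank '[[30,4,0,0,0,0,1],[45,6,0,0,0,0,1],[45,6,0,0,0,0,1],[45,6,0,0,0,0,1],[40,6,0,0,0,0,1],[23,3,10,0,0,0,1],[0,0,20,0,0,0,1],[0,0,20,0,0,0,1]]'
python3 -m crank '[[0,0,15,0,0,0,1],[0,0,0,0,0,0,1],[0,0,0,0,0,0,1],[0,0,0,0,0,0,1],[0,0,0,0,0,0,1],[0,0,0,0,0,0,1],[0,0,0,0,0,0,1],[0,0,0,0,0,0,1]]'
python3 - <<'E'
from h import *
to(494,0,38)
c=calibration('wrist');snap('wrist','w13');print(proj(c,[.494,0,.085])/.64,proj(c,[.494,0,.0])/.64)
E
```

```text
clock: 25.2
tcp_pos: [0.4938, 0.0005, 0.3156]
orientation: [-0.0, 0.707, 0.708, -0.0]
wrist_force: [0.9, -0.8, 0.4]
finger_gap: 0.0853
clock: 26.2
tcp_pos: [0.494, -0.0001, 0.3017]
orientation: [0.0, 0.707, 0.707, -0.0]
wrist_force: [-0.0, 0.5, -0.0]
finger_gap: 0.0854
t 26.2 grasp [ 4.940e+02 -2.000e-01  1.467e+02] gap 85.4 F [-0.   0.5 -0. ] yaw 90.0
turn [0.   0.01 0.02] shift if turned [  0.2  -0.  108.7] shift now [  0.2  -0.  108.7] q [-0.16  0.22 -0.34  1.01 -0.    1.41]
[395.84893811 336.60465297] [396.45447358 284.59385262]
```

View pics/w13.png

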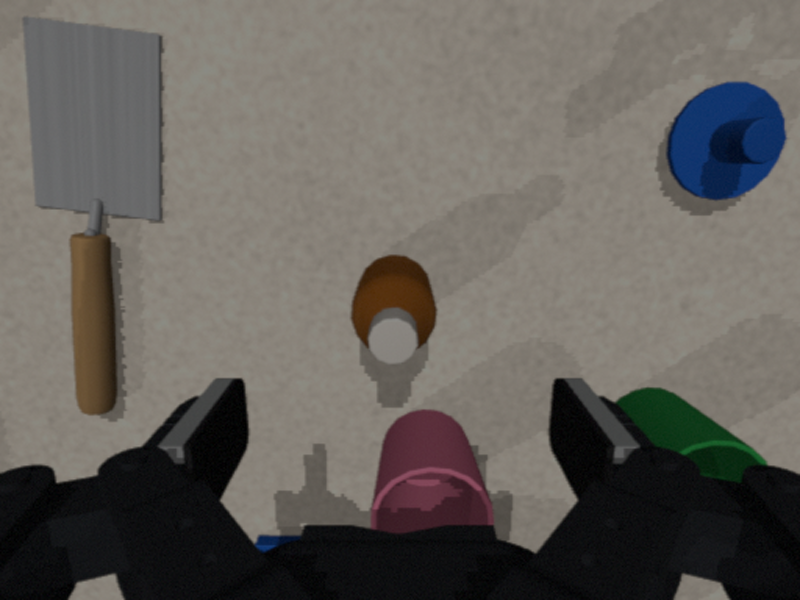

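The bottle cap is at (393,341), about 1–2 mm off prediction. Correcting and gripping.

```bash
python3 -m crank '[[-1.3,-1.7,20,0,0,0,1],[0,0,25,0,0,0,1],[0,0,25,0,0,0,1],[0,0,20,0,0,0,1],[0,0,12,0,0,0,1],[0,0,6,0,0,0,1],[0,0,0,0,0,0,0.8],[0,0,0,0,0,0,0.6]]'
python3 -m crank '[[0,0,0,0,0,0,0.5],[0,0,0,0,0,0,0.4],[0,0,0,0,0,0,0.3],[0,0,0,0,0,0,0.2],[0,0,0,0,0,0,0.2],[0,0,0,0,0,0,0.2],[0,0,0,0,0,0,0.2],[0,0,0,0,0,0,0.2]]' 40
python3 -c "
from h import *
to(464,-337,200)"
```

```text
clock: 27.25
tcp_pos: [0.4927, -0.0015, 0.1943]
orientation: [0.001, 0.707, 0.707, 0.0]
wrist_force: [-0.2, -0.6, 0.6]
finger_gap: 0.0525
clock: 28.25
tcp_pos: [0.4925, -0.0015, 0.1945]
orientation: [0.001, 0.707, 0.707, 0.0]
wrist_force: [-1.5, -0.1, 6.4]
finger_gap: 0.0392
t 28.25 grasp [492.7  -1.6  39.5] gap 39.2 F [-1.5 -0.1  6.4] yaw 90.0
turn [0.06 0.02 0.02] shift if turned [-335.4  -28.7 -160.5] shift now [-335.5  -28.6 -160.4] q [-0.17  0.33 -0.5   0.75 -0.    1.4 ]
```

```bash
python3 -m crank '[[0,0,-5,0,0,0,0.2],[0,0,-10,0,0,0,0.2],[0,0,-25,0,0,0,0.2],[0,0,-35,0,0,0,0.2],[0,0,-35,0,0,0,0.2],[0,0,-35,0,0,0,0.2],[0,0,-20,0,0,0,0.2],[0,0,0,0,0,0,0.2]]'
python3 -m crank '[[-25,-2,0,0,0,0,0.2],[-45,-4,0,0,0,0,0.2],[-45,-4,0,0,0,0,0.2],[-45,-4,0,0,0,0,0.2],[-45,-4,0,0,0,0,0.2],[-45,-4,0,0,0,0,0.2],[-45,-4,0,0,0,0,0.2],[-40,-2,0,0,0,0,0.2]]'
python3 -c "
from h import *
to(464,-337,60)
c=calibration('wrist');snap('wrist','w14')"
```

```text
clock: 29.25
tcp_pos: [0.4928, -0.0015, 0.3606]
orientation: [0.002, 0.707, 0.707, 0.001]
wrist_force: [-0.9, 0.1, -1.7]
finger_gap: 0.0385
clock: 30.25
tcp_pos: [0.4637, -0.3379, 0.3571]
orientation: [-0.001, 0.707, 0.707, -0.0]
wrist_force: [0.9, 0.5, -1.5]
finger_gap: 0.0388
t 30.25 grasp [ 463.5 -337.6  202.1] gap 38.8 F [ 0.9  0.5 -1.5] yaw 90.0
turn [-0.09 -0.09 -0.02] shift if turned [  0.6   0.5 142.1] shift now [  0.4   0.8 142.1] q [-0.77  0.33 -0.05  1.2  -0.    0.8 ]
```

View pics/w14.png

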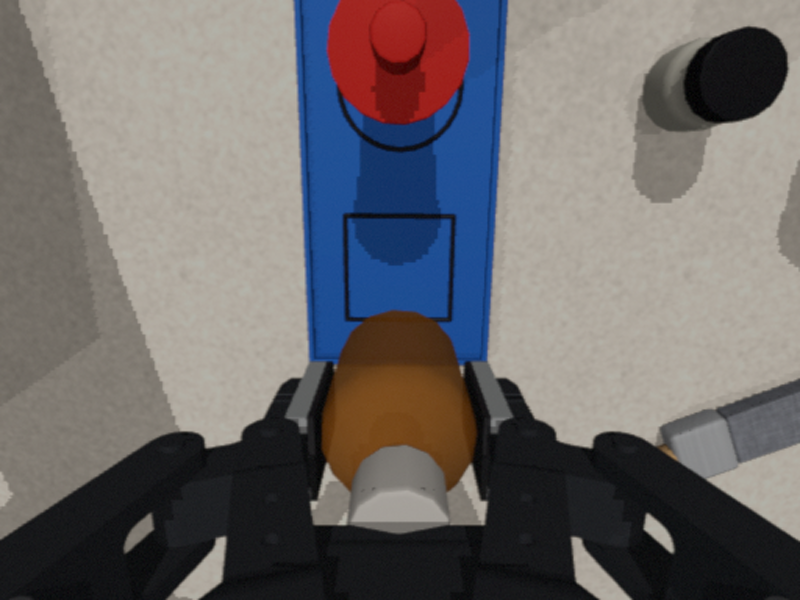

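The square is centred at column 399.5 and the bottle at 399. Lowering most of the way, then checking.

```bash
python3 -m crank '[[0,0,15,0,0,0,0.2],[0,0,25,0,0,0,0.2],[0,0,25,0,0,0,0.2],[0,0,25,0,0,0,0.2],[0,0,20,0,0,0,0.2],[0,0,15,0,0,0,0.2],[0,0,8,0,0,0,0.2],[0,0,0,0,0,0,0.2]]'
python3 - <<'E'
from h import *
to(464,-337,46)
c=calibration('wrist');snap('wrist','w15');snap('side','s15')
a=cv2.imread('pics/s15_raw.png')[80:180,260:360];cv2.imwrite('pics/s15c.png',cv2.resize(a,(600,600),interpolation=2))
g=get_state()['tcp_pos']*1000
b=g[2]-155-39.5
for p in [(463.5,-337.5+34,6),(463.5,-337.5,6),(g[0],g[1]+20,b)]:print(p,proj(c,np.array(p)/1000)/.64)
E
```

```text
clock: 31.3
tcp_pos: [0.4643, -0.336, 0.2251]
orientation: [-0.001, 0.707, 0.707, -0.0]
wrist_force: [-0.0, -0.1, -1.2]
finger_gap: 0.0388
t 31.3 grasp [ 464.2 -335.9   70.1] gap 38.8 F [-0.  -0.1 -1.2] yaw 90.0
turn [-0.04 -0.04  0.04] shift if turned [-1.1 -0.2 24.1] shift now [-1.2 -0.2 24.1] q [-0.77  0.42 -0.25  0.89 -0.    0.8 ]
(463.5, -303.5, 6) [394.1512716  254.20211132]
(463.5, -337.5, 6) [394.2789136  339.00496334]
(np.float64(464.69581467323866), np.float64(-316.580693113808), np.float64(31.79963073991783)) [397.15346979 306.50279978]
```

View pics/w15.png

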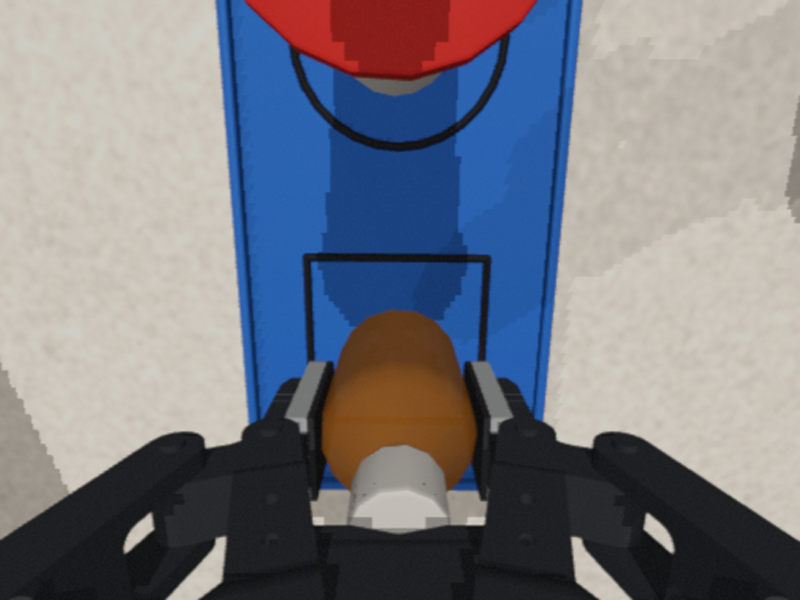

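View pics/s15c.png

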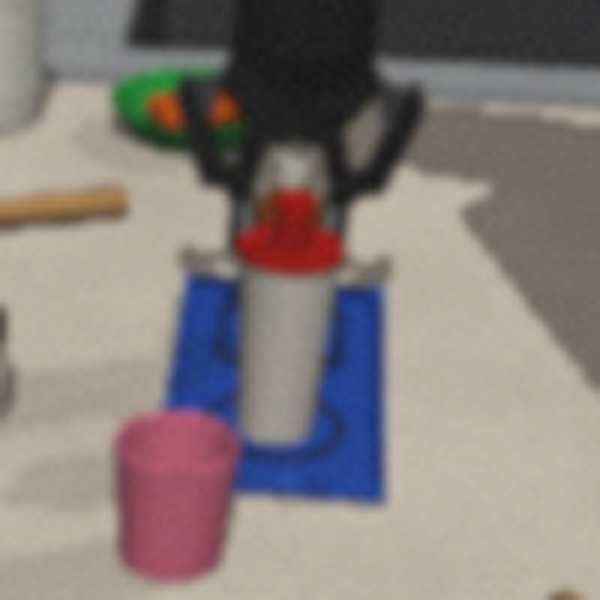

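Centred across (square 306–489, bottle 398). Lengthwise it needs about −1 mm. Lowering.

```bash
python3 -m crank '[[-1,0,6,0,0,0,0.2],[0,0,6,0,0,0,0.2],[0,0,5,0,0,0,0.2],[0,0,3,0,0,0,0.2],[0,0,2,0,0,0,0.2],[0,0,0,0,0,0,0.2],[0,0,0,0,0,0,0.2],[0,0,0,0,0,0,0.2]]'
python3 -m crank '[[0,0,1,0,0,0,0.2],[0,0,0,0,0,0,0.2],[0,0,1,0,0,0,0.2],[0,0,0,0,0,0,0.2],[0,0,0,0,0,0,0.2],[0,0,0,0,0,0,0.2],[0,0,0,0,0,0,0.2],[0,0,0,0,0,0,0.2]]'
```

```text
clock: 32.4
tcp_pos: [0.4645, -0.3375, 0.2039]
orientation: [0.0, 0.707, 0.707, -0.0]
wrist_force: [0.8, -0.3, -2.0]
finger_gap: 0.0386
clock: 33.4
tcp_pos: [0.4644, -0.3375, 0.2017]
orientation: [0.0, 0.707, 0.707, -0.0]
wrist_force: [0.2, -0.1, -1.6]
finger_gap: 0.0389
```

```bash
python3 -m crank '[[0,0,1,0,0,0,0.2],[0,0,0,0,0,0,0.2],[0,0,0,0,0,0,0.2],[0,0,0,0,0,0,0.2],[0,0,0,0,0,0,0.2],[0,0,0,0,0,0,0.2],[0,0,0,0,0,0,0.2],[0,0,0,0,0,0,0.2]]'
```

```text
clock: 34.4
tcp_pos: [0.4644, -0.3375, 0.2007]
orientation: [0.0, 0.707, 0.707, -0.0]
wrist_force: [-0.2, -0.4, -1.1]
finger_gap: 0.0389
```

```bash
python3 -m crank '[[0,0,0.7,0,0,0,0.2],[0,0,0,0,0,0,0.2],[0,0,0,0,0,0,0.2],[0,0,0,0,0,0,0.2],[0,0,0.5,0,0,0,0.2],[0,0,0,0,0,0,0.2],[0,0,0,0,0,0,0.2],[0,0,0,0,0,0,0.2]]'
```

```text
clock: 35.4
tcp_pos: [0.4644, -0.3375, 0.2005]
orientation: [0.0, 0.707, 0.707, -0.0]
wrist_force: [-2.3, 2.3, 9.7]
finger_gap: 0.0388
```

```bash
python3 -m crank '[[0,0,0,0,0,0,0.4],[0,0,0,0,0,0,0.6],[0,0,0,0,0,0,0.8],[0,0,0,0,0,0,0.8],[0,0,-20,0,0,0,0.8],[0,0,-40,0,0,0,1],[0,0,-50,0,0,0,1],[0,0,-40,0,0,0,1]]'
python3 - <<'E'
from h import *
to(641.5,-84,200)
c=calibration('wrist');snap('wrist','w16')
E
```

```text
clock: 36.4
tcp_pos: [0.4645, -0.3375, 0.3513]
orientation: [0.001, 0.707, 0.707, -0.0]
wrist_force: [0.5, -0.8, 0.5]
finger_gap: 0.0857
t 36.4 grasp [ 464.6 -337.7  196.3] gap 85.7 F [ 0.5 -0.8  0.5] yaw 90.0
turn [0.05 0.05 0.02] shift if turned [253.7 176.9  -3.7] shift now [253.6 177.   -3.8] q [-0.77  0.33 -0.06  1.18 -0.    0.8 ]
```

View pics/w16.png

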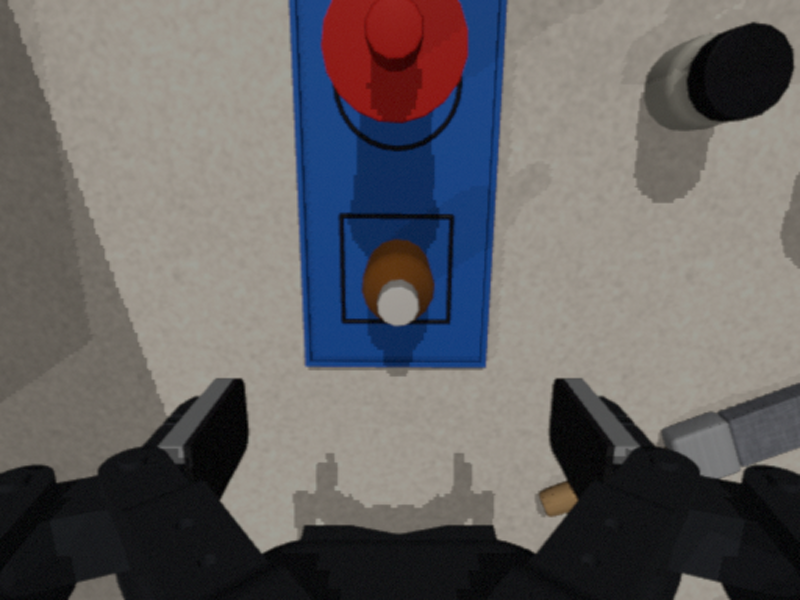

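The bottle stands in the square (foot 398 against square 341–453), upright. Next, the green cup at its original spot.

```bash
python3 -m crank '[[25,18,0,0,0,0,1],[42,29,0,0,0,0,1],[42,29,0,0,0,0,1],[42,29,0,0,0,0,1],[42,29,0,0,0,0,1],[36,26,15,0,0,0,1],[24,17,20,0,0,0,1],[0,0,20,0,0,0,1]]'
python3 -m crank '[[0,0,0,0,0,0,1],[0,0,0,0,0,0,1],[0,0,0,0,0,0,1],[0,0,0,0,0,0,1],[0,0,0,0,0,0,1],[0,0,0,0,0,0,1],[0,0,0,0,0,0,1],[0,0,0,0,0,0,1]]'
python3 - <<'E'
from h import *
to(641.5,-84,44)
c=calibration('wrist');snap('wrist','w17');print(proj(c,[.6415,-.084,.065])/.64)
E
```

```text
clock: 37.45
tcp_pos: [0.6424, -0.0821, 0.2932]
orientation: [-0.0, 0.706, 0.708, 0.0]
wrist_force: [-0.2, 0.2, 0.2]
finger_gap: 0.0855
clock: 38.45
tcp_pos: [0.6413, -0.0844, 0.2945]
orientation: [0.0, 0.707, 0.707, -0.0]
wrist_force: [0.0, -0.9, -0.6]
finger_gap: 0.0857
t 38.45 grasp [641.3 -84.4 139.5] gap 85.7 F [ 0.  -0.9 -0.6] yaw 90.0
turn [-0.    0.    0.02] shift if turned [ 0.4  0.2 95.5] shift now [ 0.4  0.2 95.5] q [-0.25  0.5   0.05  1.12 -0.    1.32]
[396.44077232 325.71005141]
```

View pics/w17.png

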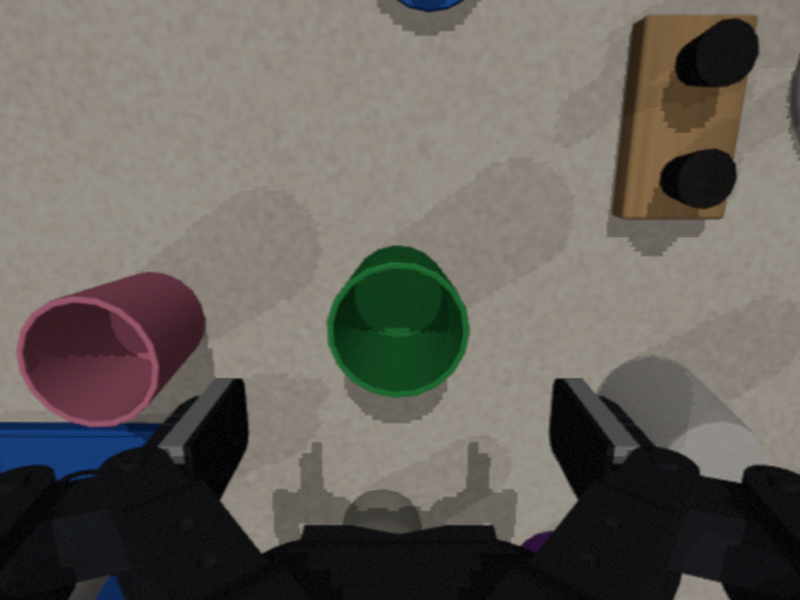

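The green rim is centred at (398,330), open and empty. Descending to grip.

```bash
python3 -m crank '[[-1,0.5,15,0,0,0,1],[0,0,20,0,0,0,1],[0,0,20,0,0,0,1],[0,0,20,0,0,0,1],[0,0,12,0,0,0,1],[0,0,8,0,0,0,1],[0,0,0,0,0,0,1],[0,0,0,0,0,0,0.8]]'
python3 -m crank '[[0,0,0,0,0,0,0.7],[0,0,0,0,0,0,0.6],[0,0,0,0,0,0,0.5],[0,0,0,0,0,0,0.4],[0,0,0,0,0,0,0.4],[0,0,0,0,0,0,0.4],[0,0,0,0,0,0,0.4],[0,0,0,0,0,0,0.4]]' 30
python3 -c "
from h import *
to(480,333,200)"
```

```text
clock: 39.5
tcp_pos: [0.6422, -0.0855, 0.2002]
orientation: [0.001, 0.707, 0.707, 0.0]
wrist_force: [0.3, 0.3, 0.4]
finger_gap: 0.0698
clock: 40.5
tcp_pos: [0.6421, -0.0855, 0.2007]
orientation: [0.001, 0.707, 0.707, 0.0]
wrist_force: [-1.6, -0.3, 6.1]
finger_gap: 0.0588
t 40.5 grasp [642.3 -85.6  45.7] gap 58.8 F [-1.6 -0.3  6.1] yaw 90.0
turn [0.09 0.03 0.02] shift if turned [ 418.6 -162.3 -154.3] shift now [ 418.5 -161.9 -154.8] q [-0.26  0.57 -0.07  0.93 -0.    1.31]
```

```bash
python3 -m crank '[[0,0,-4,0,0,0,0.4],[0,0,-8,0,0,0,0.4],[0,0,-20,0,0,0,0.4],[0,0,-30,0,0,0,0.4],[0,0,-30,0,0,0,0.4],[10,-4,-13,0,0,0,0.4],[30,-12,0,0,0,0,0.4],[45,-17,0,0,0,0,0.4]]'
python3 -m crank '[[45,-17,0,0,0,0,0.4],[45,-17,0,0,0,0,0.4],[45,-17,0,0,0,0,0.4],[45,-17,0,0,0,0,0.4],[45,-17,0,0,0,0,0.4],[45,-17,0,0,0,0,0.4],[40,-16,0,0,0,0,0.4],[23,-9,0,0,0,0,0.4]]'
python3 -m crank '[[0,0,0,0,0,0,0.4],[0,0,0,0,0,0,0.4],[0,0,15,0,0,0,0.4],[0,0,20,0,0,0,0.4],[0,0,20,0,0,0,0.4],[0,0,15,0,0,0,0.4],[0,0,5,0,0,0,0.4],[0,0,0,0,0,0,0.4]]'
python3 - <<'E'
from h import *
to(480,333,52)
c=calibration('wrist');snap('wrist','w18');snap('side','s18');snap('top','t18')
g=get_state()['tcp_pos']*1000
b=g[2]-155-45.7
for p in [(480,333+36,6),(g[0],g[1]+26,b)]:print(p,proj(c,np.array(p)/1000)/.64)
a=cv2.imread('pics/s18_raw.png')[180:340,220:380];cv2.imwrite('pics/s18c.png',cv2.resize(a,(600,600),interpolation=2))
E
```

```text
clock: 41.5
tcp_pos: [0.6083, 0.0, 0.304]
orientation: [-0.0, 0.708, 0.707, 0.0]
wrist_force: [0.4, 1.2, -0.7]
finger_gap: 0.0588
clock: 42.5
tcp_pos: [0.4797, 0.3347, 0.3038]
orientation: [-0.0, 0.706, 0.708, -0.001]
wrist_force: [0.1, -0.1, -0.3]
finger_gap: 0.0585
clock: 43.5
tcp_pos: [0.4818, 0.3323, 0.2292]
orientation: [-0.0, 0.707, 0.707, -0.0]
wrist_force: [0.5, 0.6, -1.1]
finger_gap: 0.0591
t 43.5 grasp [481.7 332.2  74.2] gap 59.1 F [ 0.5  0.6 -1.1] yaw 90.0
turn [-0.03  0.02 -0.01] shift if turned [ 0.8 -1.7 22.2] shift now [ 0.8 -1.7 22.2] q [ 0.47  0.44 -0.21  0.92 -0.    2.04]
(480, 369, 6) [391.39543307 240.70799987]
(np.float64(482.0472851385348), np.float64(358.735345066972), np.float64(29.509417463263773)) [396.57823317 281.01028059]
```

View pics/w18.png

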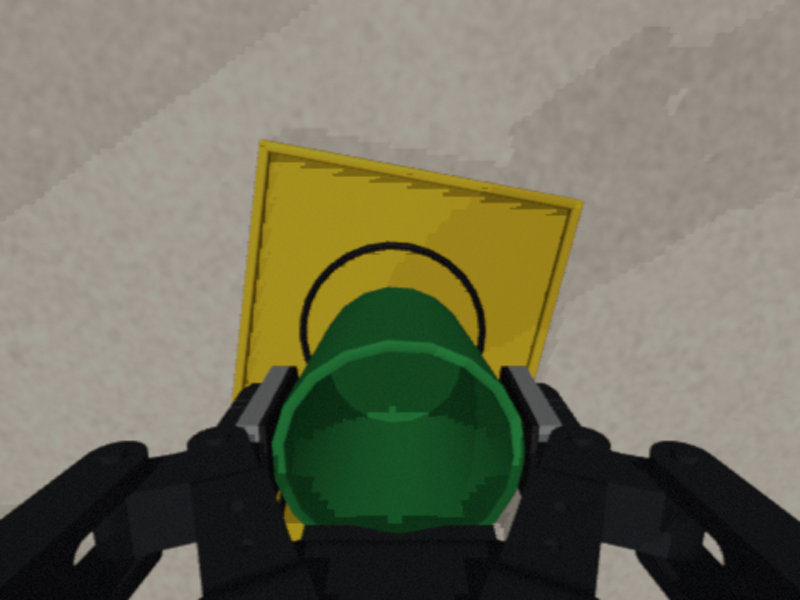

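View pics/s18c.png

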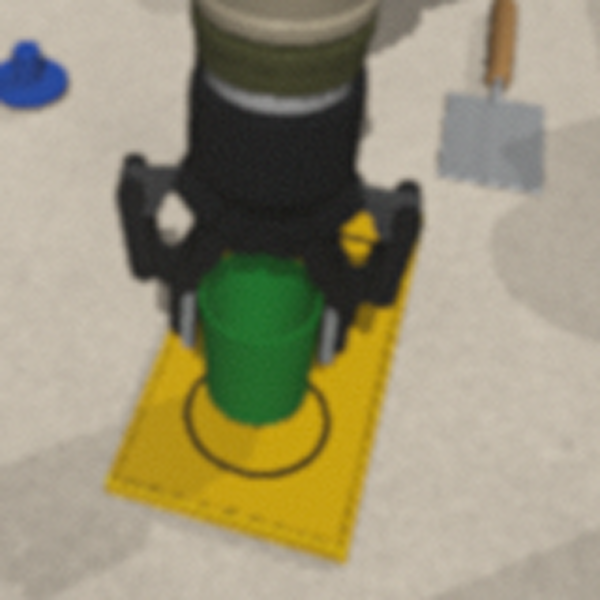

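The circle spans 301–486 with its front at row 243. The foot is centred at 397 with its front at row 288. The correction is −1.3 mm in x and +2 mm in y.

```bash
python3 -m crank '[[2,-1.3,5,0,0,0,0.4],[0,0,6,0,0,0,0.4],[0,0,5,0,0,0,0.4],[0,0,3,0,0,0,0.4],[0,0,1.5,0,0,0,0.4],[0,0,0,0,0,0,0.4],[0,0,0,0,0,0,0.4],[0,0,0,0,0,0,0.4]]'
python3 -m crank '[[0,0,1,0,0,0,0.4],[0,0,0,0,0,0,0.4],[0,0,0,0,0,0,0.4],[0,0,1,0,0,0,0.4],[0,0,0,0,0,0,0.4],[0,0,0,0,0,0,0.4],[0,0,0,0,0,0,0.4],[0,0,0,0,0,0,0.4]]'
python3 -c "
from h import *
to(480,333,52)
snap('wrist','w19')"
```

```text
clock: 44.65
tcp_pos: [0.4805, 0.3346, 0.2091]
orientation: [0.0, 0.707, 0.707, 0.0]
wrist_force: [-0.2, 0.7, -1.0]
finger_gap: 0.0592
clock: 45.65
tcp_pos: [0.4804, 0.3345, 0.207]
orientation: [0.0, 0.707, 0.707, -0.0]
wrist_force: [0.6, -1.3, -0.9]
finger_gap: 0.0589
t 45.65 grasp [480.4 334.5  52. ] gap 58.9 F [ 0.6 -1.3 -0.9] yaw 90.0
turn [0.   0.   0.02] shift if turned [-1.5 -0.4 -0. ] shift now [-1.5 -0.4 -0. ] q [ 0.47  0.46 -0.24  0.87 -0.    2.04]
```

View pics/w19.png

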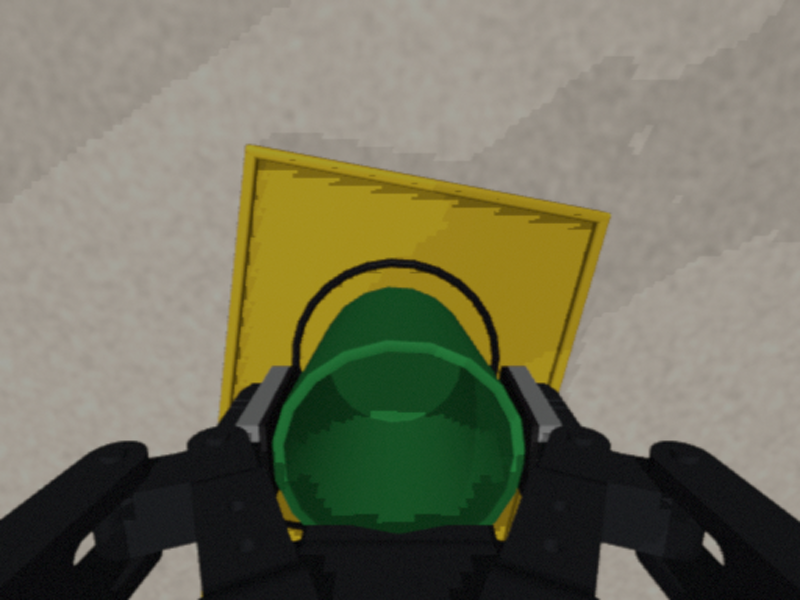

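Centred now: circle centre at 396, foot at 397, 28 px between circle and foot at the front (10 mm, as it should be). Touching down.

```bash
python3 -m crank '[[0,0,0.7,0,0,0,0.4],[0,0,0,0,0,0,0.4],[0,0,0,0,0,0,0.4],[0,0,0.7,0,0,0,0.4],[0,0,0,0,0,0,0.4],[0,0,0,0,0,0,0.4],[0,0,0,0,0,0,0.4],[0,0,0,0,0,0,0.4]]'
```

```text
clock: 46.7
tcp_pos: [0.4803, 0.3347, 0.2067]
orientation: [0.0, 0.707, 0.707, 0.0]
wrist_force: [-2.9, -1.1, 10.0]
finger_gap: 0.059
```

```bash
python3 -m crank '[[0,0,0,0,0,0,0.6],[0,0,0,0,0,0,0.8],[0,0,0,0,0,0,1],[0,0,0,0,0,0,1],[0,0,0,0,0,0,1],[0,0,-20,0,0,0,1],[0,0,-50,0,0,0,1],[0,0,-50,0,0,0,1]]'
python3 -c "
from h import *
to(631,-227,160)
snap('wrist','w20')"
```

```text
clock: 47.7
tcp_pos: [0.4802, 0.3344, 0.3263]
orientation: [-0.0, 0.707, 0.707, -0.001]
wrist_force: [1.2, 0.4, 0.7]
finger_gap: 0.0853
t 47.7 grasp [480.  334.3 171.3] gap 85.3 F [1.2 0.4 0.7] yaw 90.0
turn [-0.07  0.04  0.02] shift if turned [-561.3  151.    11.3] shift now [-561.3  150.8   11.5] q [ 0.47  0.37 -0.07  1.13 -0.    2.04]
```

View pics/w20.png

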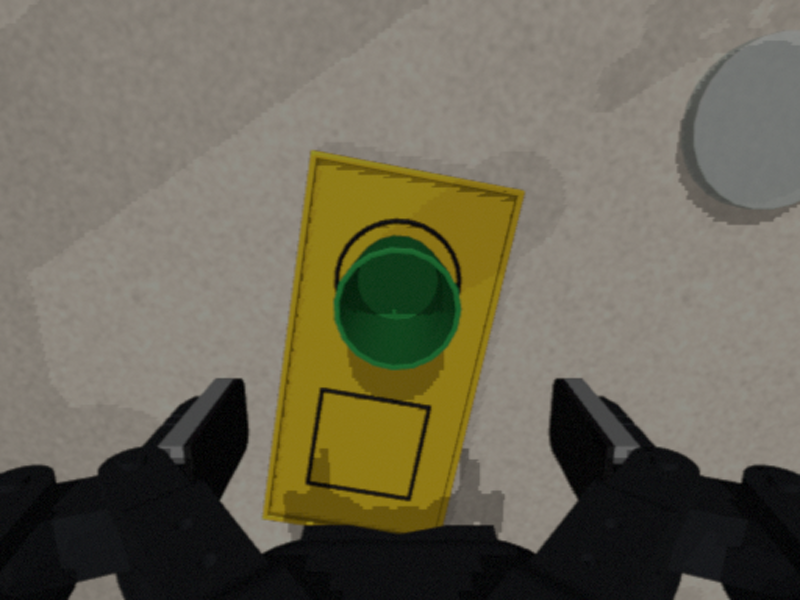

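The green cup is centred (circle 336–461, foot 398). Last, the jar.

```bash
python3 -m crank '[[-30,8,0,0,0,0,1],[-55,15,0,0,0,0,1],[-55,15,0,0,0,0,1],[-55,15,0,0,0,0,1],[-55,15,0,0,0,0,1],[-55,15,0,0,0,0,1],[-55,15,0,0,0,0,1],[-55,15,0,0,0,0,1]]'
python3 -m crank '[[-55,15,0,0,0,0,1],[-50,13,0,0,0,0,1],[-41,10,10,0,0,0,1],[0,0,15,0,0,0,1],[0,0,15,0,0,0,1],[0,0,0,0,0,0,1],[0,0,0,0,0,0,1],[0,0,0,0,0,0,1]]'
python3 - <<'E'
from h import *
to(631,-227,32)
c=calibration('wrist');snap('wrist','w21');print(proj(c,[.631,-.227,.06])/.64)
E
```

```text
clock: 48.75
tcp_pos: [0.5938, -0.0823, 0.3254]
orientation: [0.0, 0.707, 0.707, 0.0]
wrist_force: [1.8, 1.0, 0.7]
finger_gap: 0.085
clock: 49.75
tcp_pos: [0.6319, -0.2256, 0.2866]
orientation: [0.001, 0.707, 0.708, 0.0]
wrist_force: [0.9, -1.1, 0.3]
finger_gap: 0.0853
t 49.75 grasp [ 632.1 -225.7  131.6] gap 85.3 F [ 0.9 -1.1  0.3] yaw 90.1
turn [0.07 0.04 0.09] shift if turned [-1.3 -1.1 99.6] shift now [-1.2 -1.2 99.6] q [-0.46  0.55  0.12  1.14 -0.    1.11]
[392.98430812 331.48498776]
```

View pics/w21.png

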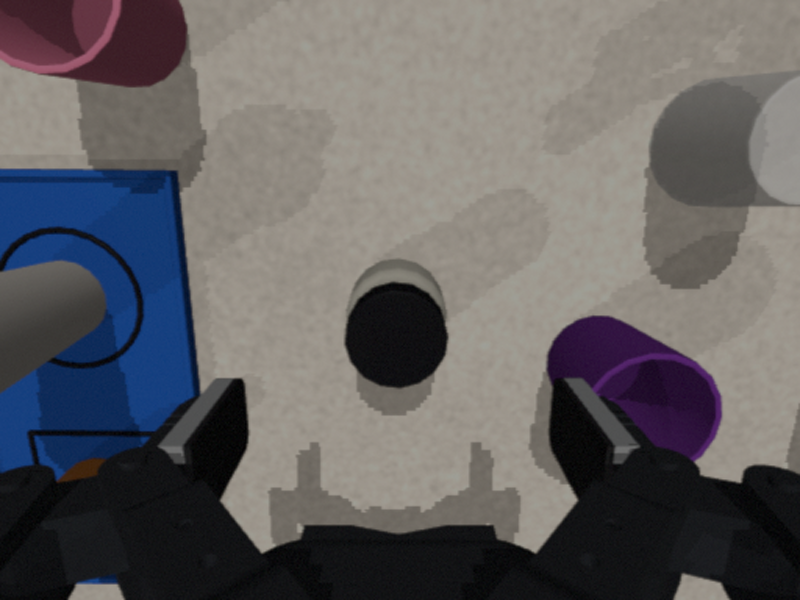

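The jar is at (397,335), black cap with a whitish body at 48 mm, as described. The purple decoy is close at (600,380), so I'll check clearance.

```bash
python3 - <<'E'
from h import *
c=calibration('wrist');ct=calibration('top')
print('purple foot L',ray(c,548*.64,362*.64,.003)*1000,'foot top',ray(c,600*.64,317*.64,.003)*1000,'rim L',ray(c,595*.64,385*.64,.065)*1000,'rim c',ray(c,658*.64,410*.64,.065)*1000)
print('top rim',ray(ct,561*.64,223*.64,.065)*1000)
E
```

```text
purple foot L [ 713.89668024 -264.27536555    3.        ] foot top [ 739.17161613 -238.8810426     3.        ] rim L [ 714.2346291  -248.69203594   65.        ] rim c [ 741.794879   -260.06818447   65.        ]
top rim [ 734.35678336 -261.52269599   65.        ]
```

```bash
python3 -m crank '[[-1.5,0.5,20,0,0,0,0.8],[0,0,20,0,0,0,0.8],[0,0,20,0,0,0,0.8],[0,0,20,0,0,0,0.8],[0,0,14,0,0,0,0.8],[0,0,8,0,0,0,0.8],[0,0,4,0,0,0,0.8],[0,0,0,0,0,0,0.8]]'
python3 -m crank '[[0,0,0,0,0,0,0.7],[0,0,0,0,0,0,0.6],[0,0,0,0,0,0,0.5],[0,0,0,0,0,0,0.4],[0,0,0,0,0,0,0.3],[0,0,0,0,0,0,0.3],[0,0,0,0,0,0,0.3],[0,0,0,0,0,0,0.3]]' 40
python3 -c "
from h import *
to(461,224,140)"
```

```text
clock: 50.8
tcp_pos: [0.6322, -0.2279, 0.1798]
orientation: [0.0, 0.707, 0.707, 0.0]
wrist_force: [-0.1, 0.5, 0.8]
finger_gap: 0.0682
clock: 51.8
tcp_pos: [0.6323, -0.2281, 0.1805]
orientation: [0.001, 0.707, 0.707, 0.0]
wrist_force: [-0.9, 0.2, 5.4]
finger_gap: 0.0461
t 51.8 grasp [ 632.5 -228.2   25.5] gap 46.1 F [-0.9  0.2  5.4] yaw 90.0
turn [0.06 0.04 0.02] shift if turned [ 452.2 -171.5 -114.5] shift now [ 452.2 -171.2 -115. ] q [-0.47  0.63 -0.01  0.92 -0.    1.11]
```

```bash
python3 -m crank '[[0,0,-4,0,0,0,0.3],[0,0,-8,0,0,0,0.3],[0,0,-20,0,0,0,0.3],[0,0,-30,0,0,0,0.3],[0,0,-30,0,0,0,0.3],[10,-4,-23,0,0,0,0.3],[30,-12,0,0,0,0,0.3],[45,-17,0,0,0,0,0.3]]'
python3 -m crank '[[45,-17,0,0,0,0,0.3],[45,-17,0,0,0,0,0.3],[45,-17,0,0,0,0,0.3],[50,-19,0,0,0,0,0.3],[50,-19,0,0,0,0,0.3],[50,-19,0,0,0,0,0.3],[45,-17,0,0,0,0,0.3],[37,-13,0,0,0,0,0.3]]'
python3 -m crank '[[0,0,0,0,0,0,0.3],[0,0,0,0,0,0,0.3],[0,0,15,0,0,0,0.3],[0,0,25,0,0,0,0.3],[0,0,25,0,0,0,0.3],[0,0,15,0,0,0,0.3],[0,0,5,0,0,0,0.3],[0,0,0,0,0,0,0.3]]'
python3 - <<'E'
from h import *
to(461,224,31)
c=calibration('wrist');snap('wrist','w22');snap('side','s22')
g=get_state()['tcp_pos']*1000
b=g[2]-155-25.5
print(proj(c,np.array([460.9,224,6])/1000)/.64, proj(c,np.array([g[0],g[1]+24,b])/1000)/.64,b)
a=cv2.imread('pics/s22_raw.png')[180:340,220:380];cv2.imwrite('pics/s22c.png',cv2.resize(a,(600,600),interpolation=2))
E
```

```text
clock: 52.8
tcp_pos: [0.5991, -0.1431, 0.2951]
orientation: [0.001, 0.708, 0.707, 0.0]
wrist_force: [0.7, 0.2, -1.6]
finger_gap: 0.0465
clock: 53.8
tcp_pos: [0.4599, 0.2257, 0.2949]
orientation: [0.0, 0.707, 0.708, 0.0]
wrist_force: [-0.1, -0.1, -1.5]
finger_gap: 0.0465
clock: 54.8
tcp_pos: [0.4612, 0.2238, 0.2095]
orientation: [0.0, 0.707, 0.707, -0.0]
wrist_force: [0.5, -0.1, -1.0]
finger_gap: 0.0463
t 54.8 grasp [461.1 223.8  54.5] gap 46.3 F [ 0.5 -0.1 -1. ] yaw 90.0
turn [-0.01  0.01 -0.01] shift if turned [ 0.2 -0.1 23.5] shift now [ 0.2 -0.1 23.5] q [ 0.3   0.34 -0.43  0.8  -0.    1.87]
[395.12587091 348.60350767] [396.23547249 303.04661273] 29.73943113173337
```

View pics/w22.png

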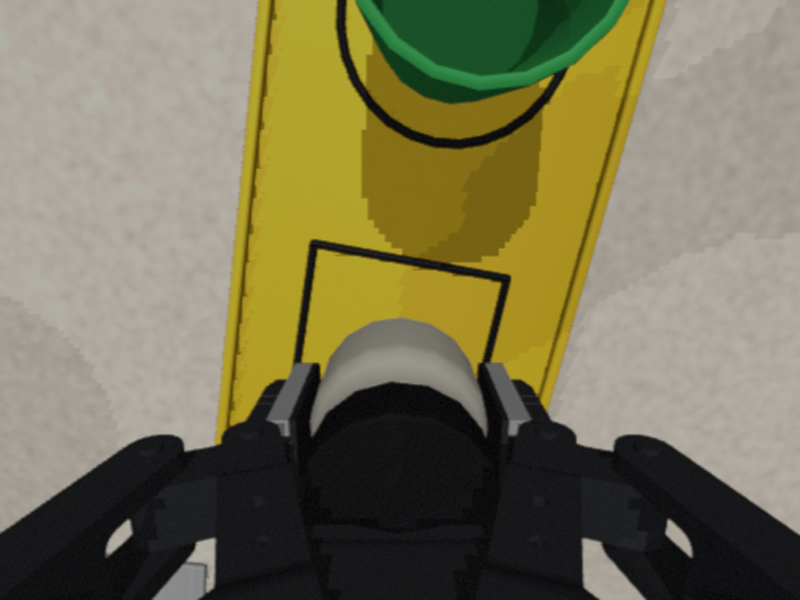

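View pics/s22c.png

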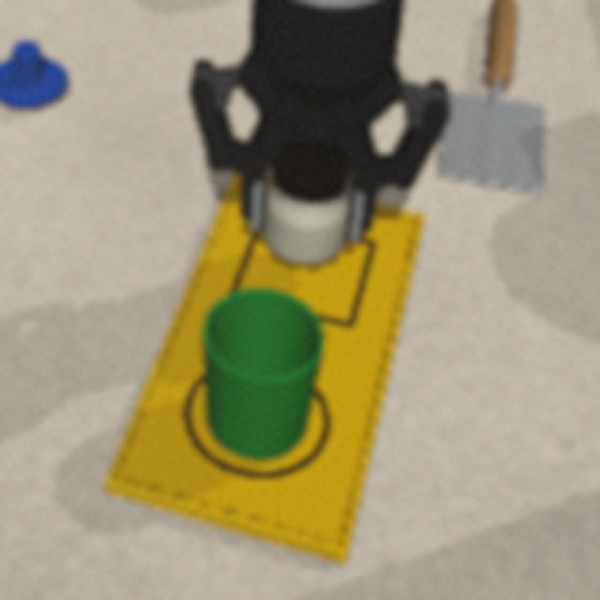

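```bash
python3 - <<'E'
from h import *
c=calibration('wrist')
g=get_state()['tcp_pos']*1000
b=g[2]-155-25.5
P=lambda p:np.round(proj(c,np.array(p)/1000)/.64,1)
W=lambda u,v,z:np.round(ray(c,u*.64,v*.64,z/1000)*1000,1)
print(g)
print('capfront',W(397,383,b+60),'capL,R',W(310,440,b+58),W(490,440,b+58),'bodyfront z30',W(400,319,b+30),'z0',W(400,319,b),'z5',W(400,319,b+5))
tl,tr=W(314,242,6),W(508,277,6);print(tl,tr,np.linalg.norm(tl-tr))
e=(tr-tl)/np.linalg.norm(tr-tl);n=np.array([e[1],-e[0],0]);print('sq centre',(tl+tr)/2+n*34,'cupcirc near edge',W(453,147,6))
E
```

```text
[461.41826511 224.06255279 210.23943113]
capfront [462.2 249.1  89.7] capL,R [444.4 235.5  87.7] [481.3 235.5  87.7] bodyfront z30 [463.  252.6  59.7] z0 [463.1 243.1  29.7] z5 [463.1 244.6  34.7]
[433.5 263.4   6. ] [501.4 251.    6. ] 69.02296719208756
sq centre [461.34188821 223.75316203   6.        ] cupcirc near edge [480.7 294.9   6. ]
```

In the camera frame the jar is at (463,221) and the square's centre at (461.3,223.8). Correcting by +2.8 mm in y and −1.2 mm in x, and lowering.

```bash
python3 -m crank '[[2.8,-1.2,5,0,0,0,0.3],[0,0,5,0,0,0,0.3],[0,0,4,0,0,0,0.3],[0,0,3,0,0,0,0.3],[0,0,2,0,0,0,0.3],[0,0,0,0,0,0,0.3],[0,0,0,0,0,0,0.3],[0,0,0,0,0,0,0.3]]'
python3 - <<'E'
from h import *
to(461,224,31)
c=calibration('wrist');snap('wrist','w23');snap('side','s23')
a=cv2.imread('pics/s23_raw.png')[180:340,220:380];cv2.imwrite('pics/s23c.png',cv2.resize(a,(600,600),interpolation=2))
E
```

```text
clock: 55.9
tcp_pos: [0.4598, 0.2269, 0.1907]
orientation: [0.0, 0.707, 0.707, 0.0]
wrist_force: [-0.4, 0.7, -1.8]
finger_gap: 0.0468
t 55.9 grasp [459.9 226.9  35.7] gap 46.8 F [-0.4  0.7 -1.8] yaw 90.0
turn [0.02 0.   0.02] shift if turned [-2.9  1.1  4.7] shift now [-2.9  1.1  4.7] q [ 0.3   0.36 -0.45  0.76 -0.    1.87]
```

View pics/w23.png

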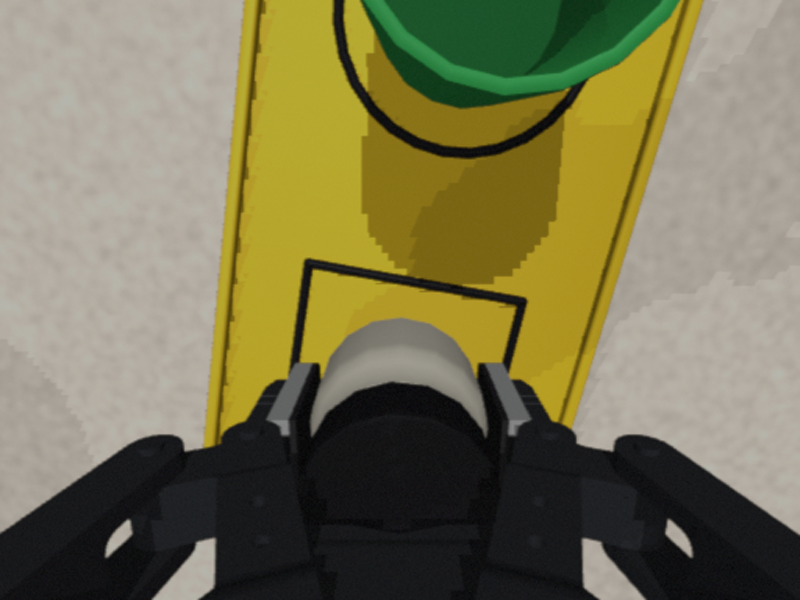

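View pics/s23c.png

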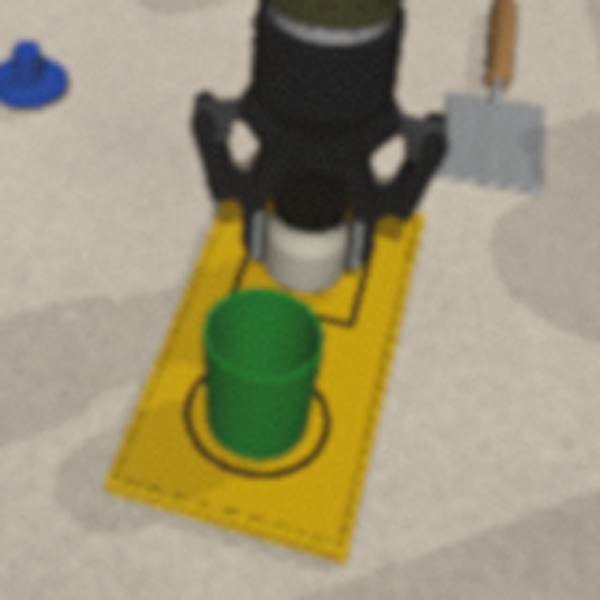

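Centred across (the square's centre is at about column 400, the jar at 399), and about 1.5 mm short lengthwise. Nudging it and touching down.

```bash
python3 -m crank '[[1.5,0,1,0,0,0,0.3],[0,0,1,0,0,0,0.3],[0,0,0.7,0,0,0,0.3],[0,0,0,0,0,0,0.3],[0,0,0.7,0,0,0,0.3],[0,0,0,0,0,0,0.3],[0,0,0,0,0,0,0.3],[0,0,0,0,0,0,0.3]]'
```

```text
clock: 57.0
tcp_pos: [0.4597, 0.2283, 0.1872]
orientation: [0.0, 0.707, 0.707, -0.0]
wrist_force: [0.1, -0.3, -2.3]
finger_gap: 0.0465
```

```bash
python3 -m crank '[[0,0,0.7,0,0,0,0.3],[0,0,0,0,0,0,0.3],[0,0,0,0,0,0,0.3],[0,0,0,0,0,0,0.3],[0,0,0.7,0,0,0,0.3],[0,0,0,0,0,0,0.3],[0,0,0,0,0,0,0.3],[0,0,0,0,0,0,0.3]]'
```

```text
clock: 58.0
tcp_pos: [0.4597, 0.2284, 0.1864]
orientation: [0.0, 0.707, 0.707, 0.0]
wrist_force: [-1.9, -0.9, 5.6]
finger_gap: 0.0468
```

```bash
python3 -m crank '[[0,0,0,0,0,0,0.5],[0,0,0,0,0,0,0.6],[0,0,0,0,0,0,0.7],[0,0,0,0,0,0,0.75],[0,0,-10,0,0,0,0.75],[0,0,-25,0,0,0,0.75],[0,0,-50,0,0,0,0.8],[0,0,-40,0,0,0,0.8]]'
python3 - <<'E'
from h import *
to(461,224,200)
snap('wrist','w24');snap('side','s24')
a=cv2.imread('pics/s24_raw.png')[180:340,220:380];cv2.imwrite('pics/s24c.png',cv2.resize(a,(600,600),interpolation=2))
E
```

```text
clock: 59.0
tcp_pos: [0.4598, 0.2284, 0.3131]
orientation: [0.0, 0.707, 0.707, 0.001]
wrist_force: [0.8, 0.4, 0.5]
finger_gap: 0.0683
t 59.0 grasp [460.  228.4 158.1] gap 68.3 F [0.8 0.4 0.5] yaw 90.0
turn [ 0.08 -0.02  0.02] shift if turned [ -4.4   1.  -41.9] shift now [ -4.4   1.1 -41.9] q [ 0.3   0.24 -0.28  1.05 -0.    1.87]
```

View pics/w24.png

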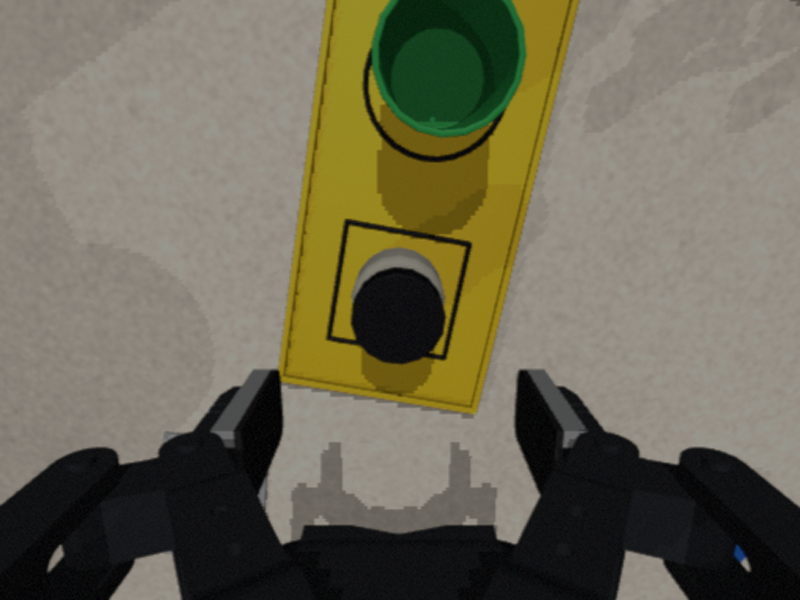

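View pics/s24c.png

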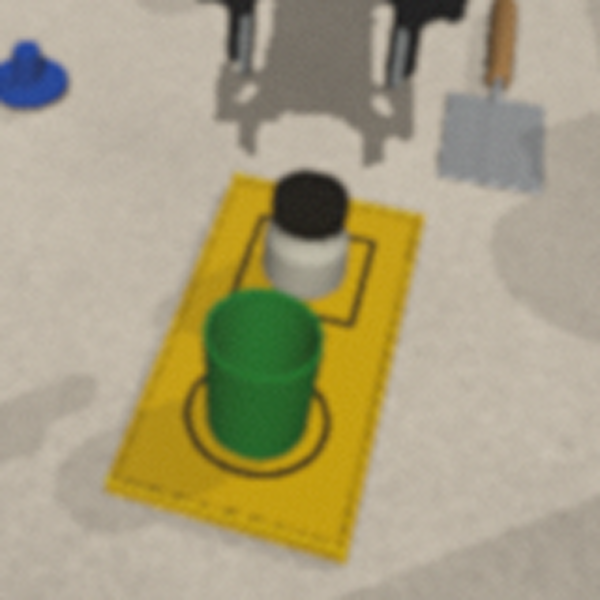

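The jar is centred: square centre (397.5,290), jar foot about (398,291). I'll raise the arm, swing it clear, and take a final look from above.

```bash
python3 -m crank '[[0,0,-40,0,0,0,0.8],[0,0,-40,0,0,0,0.8],[-40,0,-20,0,0,0,0.8],[-50,-10,0,0,0,0,0.8],[-50,-15,0,0,0,0,0.8],[-50,-15,0,0,0,0,0.8],[-40,-15,0,0,0,0,0.8],[0,0,0,0,0,0,0.8]]'
python3 - <<'E'
from h import *
to(461,224,200)
snap('top','t25');snap('side','s25')
im=cv2.imread('pics/t25_raw.png')
a=np.vstack([im[190:285,100:215],im[190:285,305:420]])
cv2.imwrite('pics/t25c.png',np.hstack([cv2.resize(im[205:280,100:205],None,fx=3.8,fy=3.8,interpolation=2),cv2.resize(im[205:280,312:417],None,fx=3.8,fy=3.8,interpolation=2)]))
E
```

```text
clock: 60.1
tcp_pos: [0.4038, -0.0036, 0.4106]
orientation: [-0.0, 0.709, 0.706, -0.0]
wrist_force: [0.0, 0.7, 0.9]
finger_gap: 0.0683
t 60.1 grasp [403.7  -3.6 255.6] gap 68.3 F [0.  0.7 0.9] yaw 89.7
turn [-0.03  0.02 -0.26] shift if turned [227.6  57.3  55.6] shift now [227.9  56.3  55.5] q [-0.21 -0.02 -0.33  1.26 -0.    1.37]
```

View pics/t25.png

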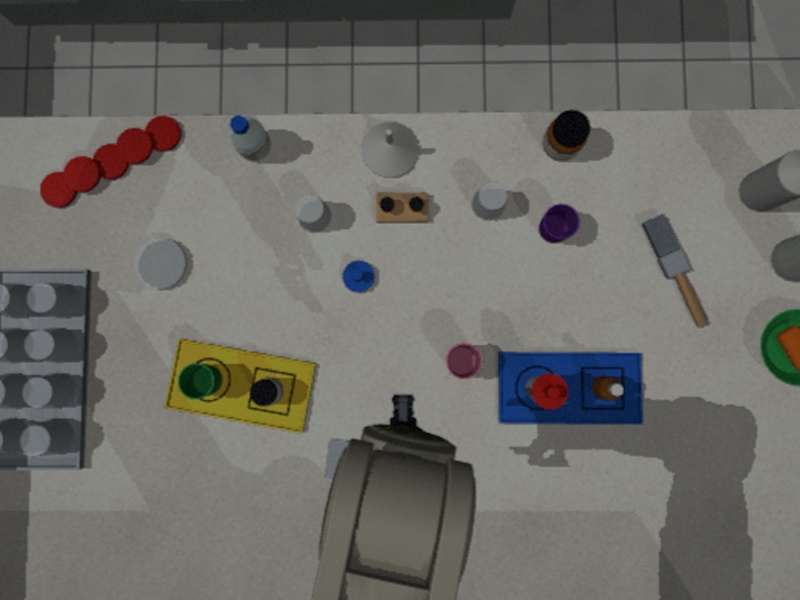

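View pics/t25c.png

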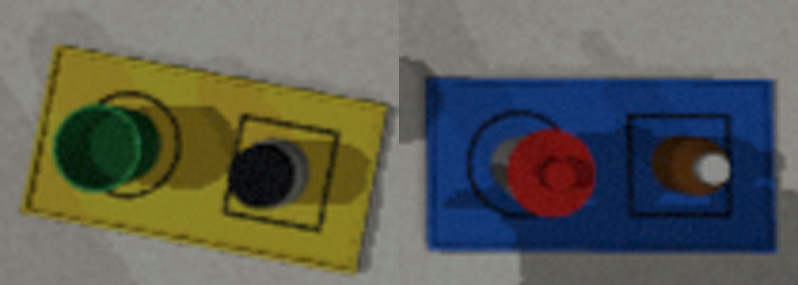

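View pics/s25.png

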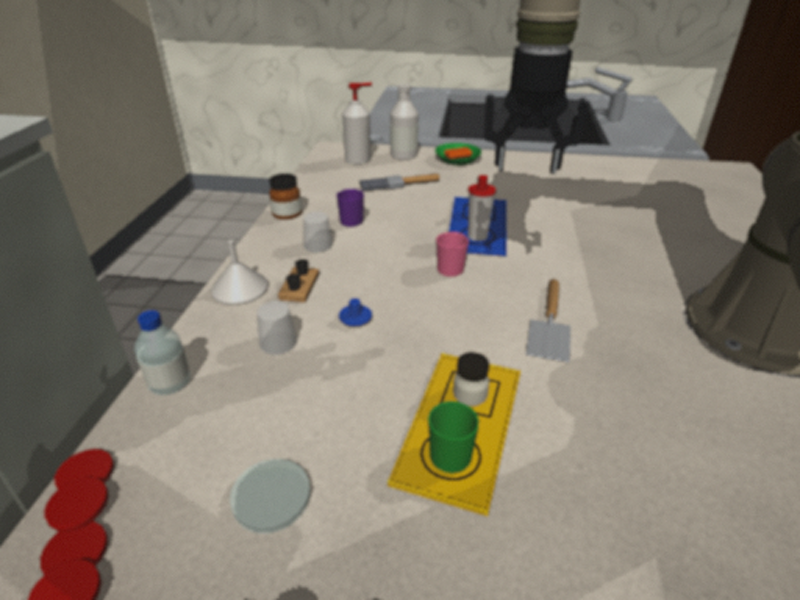

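Everything is upright and the bystanders haven't moved. As a last check, I'll convert the top-view rims and caps, at their known heights, to offsets from the marks in the same picture.

```bash
python3 - <<'E'
from h import *
c=calibration('top')
def L(u,v,z,right): 
    if right:u-=399
    return ray(c,(u+.5)/3.8-.5+(312 if right else 100),(v+.5)/3.8-.5+205,z)*1000
for n,o,m in [('green',(107,148,.071,0),(480.1,333.2)),('jar',(262,174,.066,0),(460.5,224.2)),('lid disc',(551,173,.111,1),(464.8,-226.7)),('bottle cap',(713,168,.091,1),(463.1,-336.8))]:
    print(n,np.round(L(*o)[:2]-m,1))
E
```

```text
green [-0.2 -5. ]
jar [1.6 1.3]
lid disc [-1.3  0.2]
bottle cap [2.2 2.3]
```

The green figure is skewed because my hand-picked extent included the cup's side wall. I'll overlay the predicted rim to check it properly.

```bash
python3 - <<'E'
from h import *
c=calibration('top');im=cv2.imread('pics/t25_raw.png');S=8
x0,y0=108,215
a=cv2.resize(im[y0:y0+60,x0:x0+80],None,fx=S,fy=S,interpolation=2)
th=np.linspace(0,2*np.pi,90)
for (x,y),r,z,col in [((480.1,333.2),30,71,(255,0,255)),((480.1,333.2),36,6,(255,255,255)),((460.5,224.2),21.5,66,(255,0,255)),((460.5,224.2),24,6,(255,255,0)),((480.1,333.2),26,6,(255,255,0))]:
    p=np.array([(proj(c,np.array([x+r*np.cos(t),y+r*np.sin(t),z])/1000)-[x0,y0]+.5)*S-.5 for t in th])
    cv2.polylines(a,[p.round().astype(int)],True,col,1)
cv2.imwrite('pics/ov.png',a)
E
```

```text
(no output)
```

View pics/ov.png

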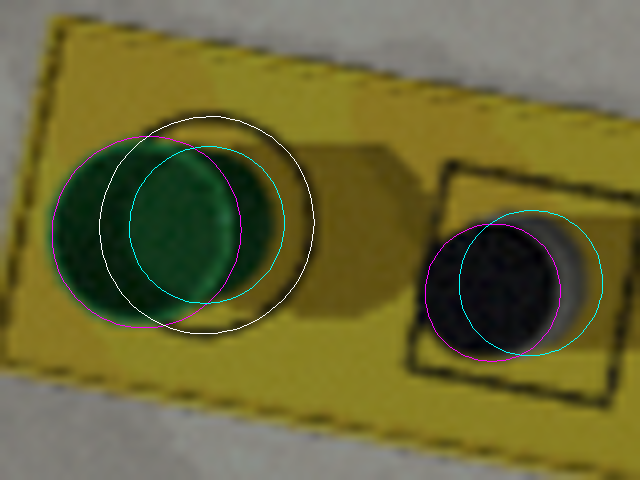

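The predicted and observed rims and caps agree to about 1–2 mm. Handing in.

```bash
python3 -c "
from workcell import *
s=get_state();print(s['clock'],s['wrist_force']);print(hand_in())"
```

```text
60.2 [-0.41334827  0.20999774  0.01902299]
the job is handed in; nothing more can be done
None
```

Both kits are made up and the job is handed in, at 60.2 s of the 147 s allowed. I pulled the white cup out of the green one, stood it on the blue tray's circle, and closed it with the red lid. The brown bottle went in the blue tray's square. On the yellow tray, the green cup went open on the circle and the jar in the square.

**Last checks:**
- **Standing:** Everything stands upright and the lid lies flat on the rim. The blue lid and both frosted cups are where they were, and the gripper is clear of everything.
- **Centring from the wrist camera:** Each item is within about 2 mm of the middle of its mark.
- **Centring from the top camera:**
  - Its own readings put the lid about 1 mm off, the jar about 2 mm and the bottle about 3 mm.
  - My first reading for the green cup was 5 mm off. I put that down to picking up the cup's side wall.
  - Drawing the expected outlines on the picture, the green rim and jar cap matched to about 1–2 mm.
  - At the foot, that same picture left up to about 3 mm of doubt for the green cup and the jar.
- **Forces:** The wrist force readings after each move were all about 10 N or below.

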